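# Set out the bench finds for the inventory photograph

### The arm

A 7-joint arm with a two-finger parallel gripper is mounted at the origin on the work surface. World frame = base frame: x ahead of the robot, y to its left, z up, the work surface at z = 0. Lengths are in mm, angles in rad, forces in N, time in s.
With the tool pointing down it reaches from about 400 to 875 mm from the base axis. Payload 4.4 kg.
Tool frame: the origin (TCP) lies midway between the tips of the shut fingers; the grasp point (between the pads) lies 19 mm behind it (ctrl.grip_depth is the distance from the TCP to the grasp point, in mm); z points along the fingers, y is the direction in which the jaws open and shut (so a half turn about z gives the same grasp; the last joint's range is limited). The gripper opens to 85 mm and grips with 20 to 120 N. Pads are 22 mm wide; open, the fingers measure 114 mm over their backs; the gripper's body (76 mm by 85 mm) begins 54 mm behind the grasp point. The pads swing forward as they close: fully open they stand 13 mm farther back than shut.
Start: joints at [-1.397, 0.628, 0.038, 1.517, -0.027, 0.996, -0.02], TCP at [154.355, 631.421, 231.313] pointing down, gripper open.
Joint ranges: [-3.06, 3.06], [-0.37, 2.12], [-1.25, 1.32], [0.18, 2.47], [-1.1, 4.24], [0.23, 1.98], [-2.94, 2.94]. Speed limits (rad/s): [2.57, 2.57, 3.14, 3.14, 3.14, 3.14, 3.14].

### API

Orientations are given as [roll, pitch, yaw] about the fixed x, y, z axes, in that order (R = Rz(yaw) Ry(pitch) Rx(roll)).
In Python, from cell import ctrl, get_image gives the robot as it stands.
- The arm moves only by the tool arm_command, never from a script. Its argument "plan" is a list of rows, each an object of numbers: "rx", "ry", "rz": the turn, a rotation vector about the tool's x, y, z in rad; "x", "y", "z": the shift along the tool's x, y, z in cm; "jaw": the finger opening in cm, from 0 to 8.54. In form: [{"rx": .., "ry": .., "rz": .., "x": .., "y": .., "z": .., "jaw": ..}, ...]. A call has 1 to 10 rows; each row is the pose to reach, as a shift and turn from the pose measured when the call began, along the tool's axes at that moment; what a row does not reach only later rows make up. A row lasts 1/12 s, in which the tool goes at most 41.7 mm and 7.16 degrees, less where a joint would pass 70% of its speed; a pose out of reach is approached as far as the arm can. A call with a gripper value outside its range is refused whole. The fingers move at their own pace and stop on an object; the grip force is fixed at half the most. Time passes only in rows, so rows that repeat a pose let the fingers close. It gives the time, the measured TCP pose, the force and the opening at its end, in the units of the state.
- ctrl.read_state(): the state, without advancing time (a new reading comes with each control period).
- get_image(name): name is "scene" or "side" or "wrist"; returns a dict with "frame" (480x640x3 uint8, red, green, blue), "fovy" (degrees; the focal length in pixels is half the picture's height over the tangent of half this angle, whatever the lens; pixels are square), "cx", "cy" (the principal point, pixels), "R" (3x3) and "t" (3): a world point X has camera coordinates R X + t. Camera axes: x right, y down, z forward; pixel columns grow to the right and rows downward; lengths in mm; the calibration is good to about 2 mm. A picture is of the moment at which its call begins. There is no depth.
- ctrl.finish_job(): hands the job in, once; it reports no verdict.
The state is a dict: "clock": time; "qpos": joint angles; "qd": joint speeds; "tau": joint torques, N m; "eef_pos": TCP position; "tool_rot": TCP orientation; "force": force on the tool from outside, world axes, zero at the start; "torque": the same for the moment, N m; "width": finger opening in mm.
Only numpy, scipy, OpenCV 4.12 (cv2) and the standard library are available. Lean on these libraries where they do the work, as an engineer would, in place of code of your own. Each camera call takes 0.05 s, during which the arm holds its last target.

### The job

Set out the finds for the inventory photograph: on the slate, seen from the robot, lay the lock plate in the middle, the long pin to its left and the short pin to its right, all lengthwise front to back, square with the slate and centred front to back, each pin halfway between the plate and that end of the slate. Stand the bell upright in the middle of the lock plate and the copper bowl upright in the middle of the wooden disc. Leave the tealight where it stands.

Things in the scene. Friction and masses are not known exactly. Their poses are not given: they have to be found in the camera images.
- slate: Target, fixed: flat grey slate tile, 130 (its x, front to back) x 210 (its y, left to right) x 8 mm thick. Origin: centre of its underside; z up; its +y end is its left end seen from the robot (turned at most 0.3 rad). Plate and pins lie parallel to its x; the pins' places are 66.5 mm either side of its centre. It may lie left or right of the disc.
- round: Target, fixed: dark turned wooden disc lying on the bench, 100 mm across, 15 mm high, flat top. Origin: centre of its underside, z up.
- lock_plate: Loose: flat dark iron lock plate, 90 (its x) x 56 (its y) x 8 mm, about 0.31 kg, flat top with a small keyhole mark near the +x end. Origin: centre of its underside, z up. Either end may point away from the robot. Grasp across its 56 mm width.
- long_pin: Loose: lying beech shutter pin, 110 mm long (its x), square shank 18 x 18 mm with a head 28 mm wide (its y), 14 mm long, also 18 mm high, at the +x end; about 35 g. Origin: on the underside, at mid-length, z up. The head may point either way. Grasp across the shank at the middle.
- short_pin: Loose: the same kind of beech pin but 66 mm long, about 22 g. Origin: on the underside, at mid-length, x along the pin towards the head, z up. The head may point either way.
- bell: Loose: small bronze bell standing mouth down, 48 mm across the mouth, 80 mm high, about 0.3 kg; from 42 to 80 mm above its underside an upright round handle 18 mm thick, by which to lift it. Origin: centre of its underside, z up. On the plate its top is 96 mm above the bench, in the gripper's way when laying pins beside it.
- bowl: Loose: small open copper offering bowl, 62 mm outer diameter from 18 mm up to the rim at 42 mm, narrowing to a 42 mm foot, wall 4 mm, about 0.2 kg. Origin: centre of its underside, z up. Grasp across the outside below the rim.
- candle: Bystander, loose: tealight in a round amber glass, 38 mm across, 30 mm high, standing between the slate and the disc. Origin: centre of its underside. Not to be moved.
There are look-alikes about, which are no part of the job. What is shaped like the lock_plate but blue or yellow is not meant.

How it is judged (in metres and radians):
At the end, for the whole second after the job is handed in: Plate at slate centre, long pin 66.5 mm to its left, short pin 66.5 mm right (each within 15 mm both ways, within 0.2 rad of square), flat on the slate; bell within 12 mm of the plate's middle, bowl within 14 mm of the disc's; heights within 4 mm, upright within 0.1 rad, all at rest (x of lock_plate in the frame of slate between -0.015 and 0.015 m and y of lock_plate in the frame of slate between -0.015 and 0.015 m and z of lock_plate in the frame of slate between 0.004 and 0.012 m and angle between the x axis of each of lock_plate, long_pin, short_pin and the x axis of slate, either way round below 0.2 rad and angle between each of lock_plate, long_pin, short_pin, bell, bowl's own z axis and vertical below 0.1 rad and x of long_pin in the frame of slate between -0.015 and 0.015 m and y of long_pin in the frame of slate between 0.0515 and 0.0815 m and z of long_pin in the frame of slate between 0.004 and 0.012 m and x of short_pin in the frame of slate between -0.015 and 0.015 m and y of short_pin in the frame of slate between -0.0815 and -0.0515 m and z of short_pin in the frame of slate between 0.004 and 0.012 m and horizontal distance between bell and lock_plate below 0.012 m and z of bell in the frame of lock_plate between 0.004 and 0.012 m and horizontal distance between bowl and round below 0.014 m and z of bowl in the frame of round between 0.011 and 0.019 m and linear speed of each of lock_plate, long_pin, short_pin, bell, bowl below 0.02 m/s and angular speed of each of lock_plate, long_pin, short_pin, bell, bowl below 0.2 rad/s); the robot touches nothing.
It fails at once if the tealight is moved by more than 20 mm (distance of candle from where it was at the start of the episode above 0.02 m).
It also fails if it takes over 128 s, if anything falls off the work surface, if the arm or the gripper's body presses on something with over 40 N, if the wrist force passes 120 N, or if a joint passes its speed limit or range.

## Working session

There is one attempt and no reset: what is moved stays moved. The work goes in short steps, Python scripts to look and compute and a tool call to move; the robot and the scene stay as the last step left them, time stands still between calls to the robot, and variables do not carry over. Pictures are saved under pics/ and viewed, and the job is handed in when it is done.

Besides the shell and the picture viewer there is one more tool, called after "Request:" by a JSON object that holds its "name" and its "arguments", one argument or row to a line. arm_command: Moves the arm, as the interface text tells. Its arguments: {"type":"object","properties":{"plan":{"type":"array","items":{"type":"object","properties":{"rx":{"type":"number"},"ry":{"type":"number"},"rz":{"type":"number"},"x":{"type":"number"},"y":{"type":"number"},"z":{"type":"number"},"jaw":{"type":"number"}}}}},"required":["plan"]}

```bash
ls; mkdir -p pics; python3 - <<'E'
from cell import ctrl,get_image
import cv2,numpy as np
print(ctrl.read_state())
for n in ["scene","side","wrist"]:
    d=get_image(n); cv2.imwrite(f"pics/{n}0.png",cv2.cvtColor(d["frame"],cv2.COLOR_RGB2BGR))
    print(n,d["fovy"],d["cx"],d["cy"],np.round(d["R"],4).tolist(),d["t"], d.keys())
E
```

```text
pics
{'clock': 0.0, 'qpos': array([-1.39678555,  0.62933591,  0.03843562,  1.51840501, -0.02699017,
        0.99628711, -0.02000302]), 'qd': array([ 2.40745675e-04, -4.30218099e-05, -1.39078560e-03, -9.30713909e-06,
       -1.20691613e-03,  4.10726078e-04, -8.05744601e-05]), 'tau': array([ 2.84442995e-04, -5.63417423e+01,  1.22614793e+00, -1.93434674e+01,
        1.10481508e-02,  1.06311188e-02,  1.97582345e-06]), 'eef_pos': array([154.2068937 , 630.78308317, 230.38375824]), 'tool_rot': array([-3.13967536e+00,  3.00619675e-05,  2.90178852e+00]), 'force': array([ 0.51490478, -0.38727111, -0.3145267 ]), 'torque': array([ 0.0384787 , -0.06507679, -0.02728328]), 'width': 85.32244306652578}
scene 48.71196996300692 326.8929113772722 240.22835081385736 [[0.4449, 0.8956, -0.0064], [0.4777, -0.2433, -0.8441], [-0.7575, 0.3725, -0.5361]] [-229.1676145  -193.55020311 1552.2613214 ] dict_keys(['frame', 'fovy', 'cx', 'cy', 'R', 't'])
side 46.29655304887277 312.17729570073965 244.2481827794725 [[0.9569, -0.2899, 0.0177], [-0.2013, -0.706, -0.679], [0.2094, 0.6462, -0.7339]] [-455.22380175  127.99726765  975.13603047] dict_keys(['frame', 'fovy', 'cx', 'cy', 'R', 't'])
wrist 70.42691107468693 319.38311653332295 235.9529853080403 [[0.239, 0.971, -0.0019], [0.9232, -0.2266, 0.3105], [0.3011, -0.076, -0.9506]] [-648.20042736  -39.36134678  380.55772945] dict_keys(['frame', 'fovy', 'cx', 'cy', 'R', 't'])
```

View pics/scene0.png

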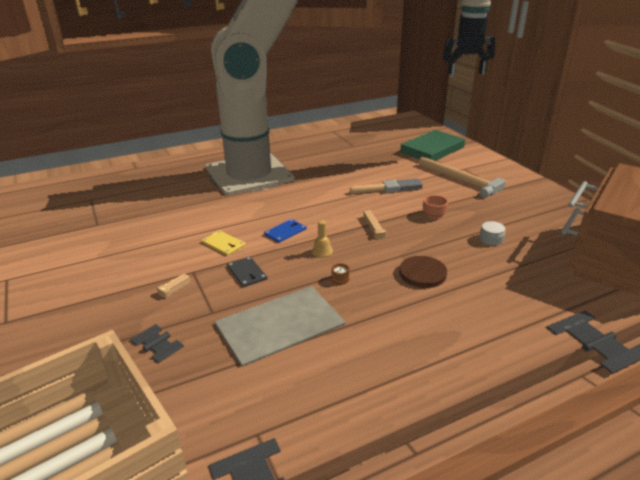

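View pics/side0.png

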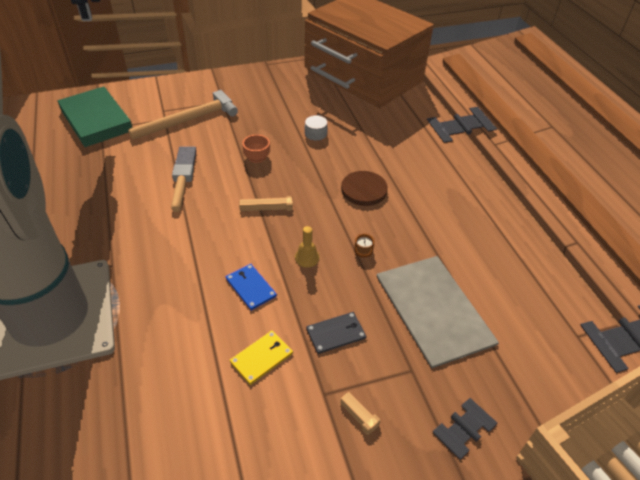

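View pics/wrist0.png

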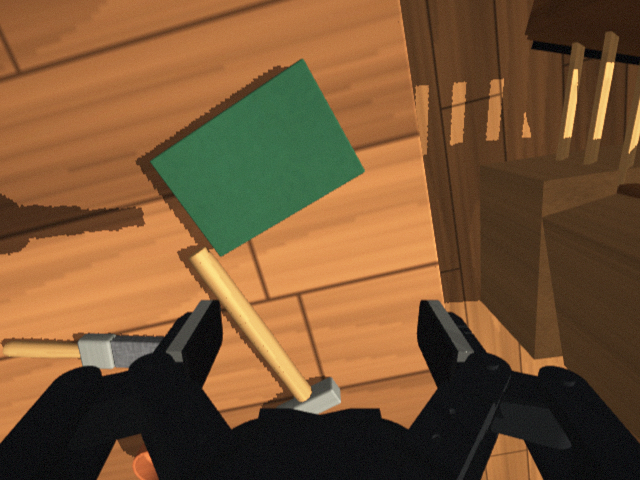

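```bash
cat > h.py <<'E'
from cell import ctrl,get_image
import cv2,numpy as np
from scipy.spatial.transform import Rotation as Rn
def f_(d): return d["frame"].shape[0]/2/np.tan(np.radians(d["fovy"])/2)
def bp(d,px,z):
    f=f_(d); r=d["R"].T@np.array([(px[0]-d["cx"])/f,(px[1]-d["cy"])/f,1.]); c=-d["R"].T@d["t"]
    return (c+r*(z-c[2])/r[2])
def pj(d,X):
    X=np.atleast_2d(np.asarray(X,float)); c=X@d["R"].T+d["t"]; return c[:,:2]/c[:,2:]*f_(d)+[d["cx"],d["cy"]]
def crop(d,box,name,s):
    x0,y0,x1,y1=box; im=cv2.cvtColor(d["frame"][y0:y1,x0:x1],cv2.COLOR_RGB2BGR)
    im=cv2.resize(im,None,fx=s,fy=s,interpolation=cv2.INTER_CUBIC)
    for x in range((x0+19)//20*20,x1,20): cv2.putText(im,str(x),(int((x-x0)*s),9),0,.33,(255,255,255),1); cv2.line(im,(int((x-x0)*s),10),(int((x-x0)*s),16),(255,255,255),1)
    for y in range((y0+19)//20*20,y1,20): cv2.putText(im,str(y),(0,int((y-y0)*s)),0,.33,(255,255,255),1); cv2.line(im,(22,int((y-y0)*s)),(28,int((y-y0)*s)),(255,255,255),1)
    cv2.imwrite("pics/"+name+".png",im)
E
python3 - <<'E'
from h import *
d=get_image("side")
np.savez("side0.npz",**{k:d[k] for k in d})
d2=get_image("scene"); np.savez("scene0.npz",**{k:d2[k] for k in d2})
crop(d,(220,220,380,340),"c_a",5)
crop(d,(300,250,510,450),"c_b",3)
crop(d,(220,100,400,220),"c_c",4)
for n,p,z in [("slate",(437,310),8),("disc",(364,187),15),("plate",(336,332),8),("long",(266,205),18),("short",(360,412),18),("bell",(307,265),0),("bowl",(256,160),0),("candle",(365,255),0)]: print(n,bp(d,p,z).round(0))
E
```

```text
slate [ 652. -177.    8.]
disc [639. 158.  15.]
plate [ 466. -171.    8.]
long [424. 157.  18.]
short [ 453. -324.   18.]
bell [463.  -7.  -0.]
bowl [441. 327.  -0.]
candle [579. -13.   0.]
```

View pics/c_a.png

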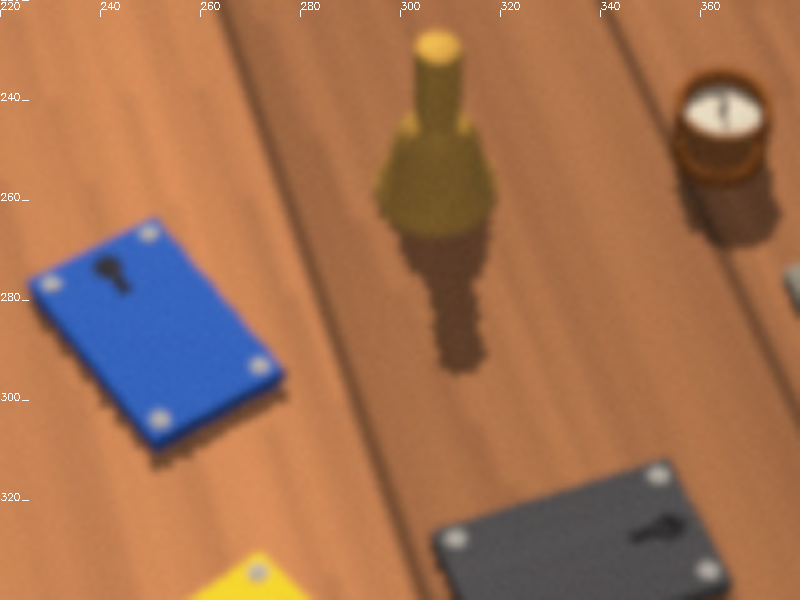

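View pics/c_b.png

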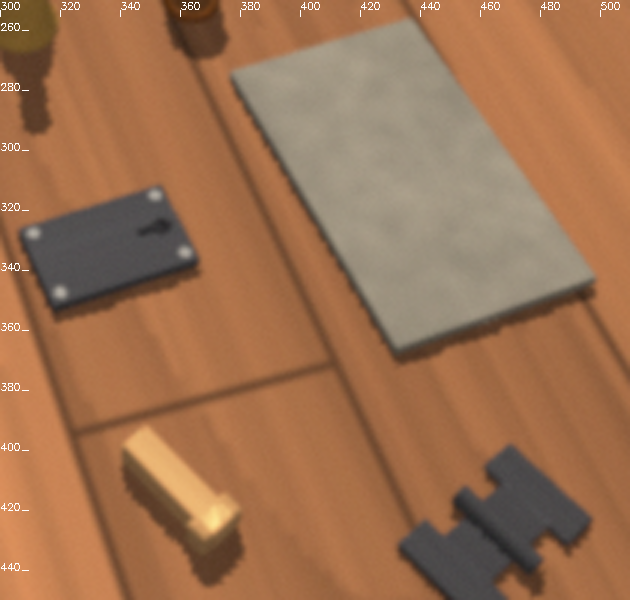

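View pics/c_c.png

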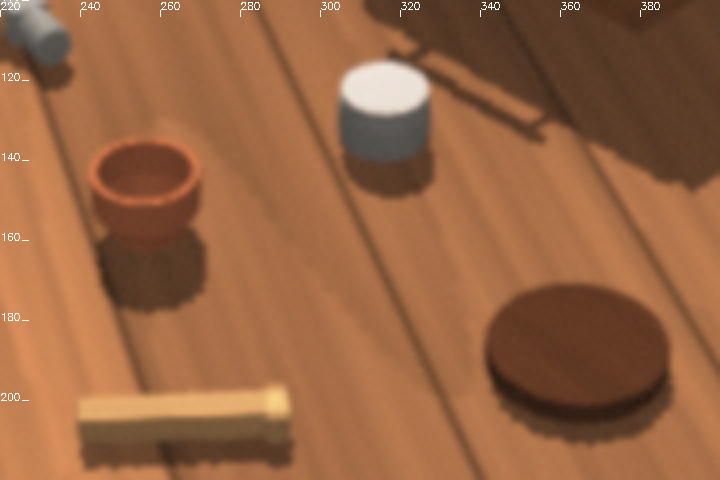

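```bash
python3 - <<'E'
from h import *
d=np.load("side0.npz"); s=np.load("scene0.npz")
def quad(c,z):
    P=np.array([bp(d,p,z) for p in c]); print(P[:,:2].round(1).tolist(), P.mean(0).round(1), [np.linalg.norm(P[i]-P[i-1]).round(1) for i in range(len(P))]); return P
for n,c,z in [("slate",[(377.3,274.3),(436.7,256.7),(498.3,343.3),(432.7,366)],8),("plate",[(307.3,327.3),(353.3,312.3),(366,337.3),(318.3,351.7)],8),
 ("short",[(341,397.3),(349.3,392.3),(380,421),(368.3,431.7)],18),("long",[(239.8,200),(239.8,205.5),(292.5,204.3),(292,196.3)],18),
 ("bell",[(307.6,229.4)],80),("bowl",[(256.3,143)],42),("disc",[(364.3,186.3)],15),("candle",[(364.2,243)],28)]:
    print(n); P=quad(c,z); print("   scene px",pj(s,P).round(1).tolist())
crop(s,(130,210,350,370),"s_a",3.6)
crop(s,(300,180,460,300),"s_b",5)
E
```

```text
slate
[[580.7, -71.2], [706.6, -61.7], [722.1, -268.9], [596.7, -277.6]] [ 651.5 -169.9    8. ] [np.float64(207.0), np.float64(126.3), np.float64(207.8), np.float64(125.7)]
   scene px [[309.9, 286.5], [342.9, 321.8], [239.3, 363.9], [213.5, 321.6]]
plate
[[421.9, -148.3], [508.4, -140.5], [511.6, -195.4], [425.7, -199.7]] [ 466.9 -171.     8. ] [np.float64(51.6), np.float64(86.8), np.float64(55.0), np.float64(86.0)]
   scene px [[248.1, 257.1], [265.4, 276.9], [240.8, 284.9], [226.2, 264.0]]
short
[[433.0, -292.9], [448.1, -288.5], [476.5, -345.7], [453.8, -356.4]] [ 452.8 -320.9   18. ] [np.float64(66.8), np.float64(15.7), np.float64(63.9), np.float64(25.1)]
   scene px [[183.5, 273.5], [187.4, 276.8], [162.3, 292.1], [154.6, 287.4]]
long
[[375.5, 186.6], [372.1, 170.3], [476.9, 144.4], [482.4, 168.2]] [426.7 167.4  18. ] [np.float64(108.4), np.float64(16.6), np.float64(107.9), np.float64(24.4)]
   scene px [[368.8, 210.4], [362.4, 211.2], [375.1, 233.3], [385.0, 232.0]]
bell
[[468.3, 9.1]] [468.3   9.1  80. ] [np.float64(0.0)]
   scene px [[320.8, 222.1]]
bowl
[[445.8, 334.0]] [445.8 334.   42. ] [np.float64(0.0)]
   scene px [[434.8, 201.0]]
disc
[[640.5, 159.9]] [640.5 159.9  15. ] [np.float64(0.0)]
   scene px [[421.2, 269.1]]
candle
[[576.9, -6.8]] [576.9  -6.8  28. ] [np.float64(0.0)]
   scene px [[337.2, 269.2]]
```

View pics/s_a.png

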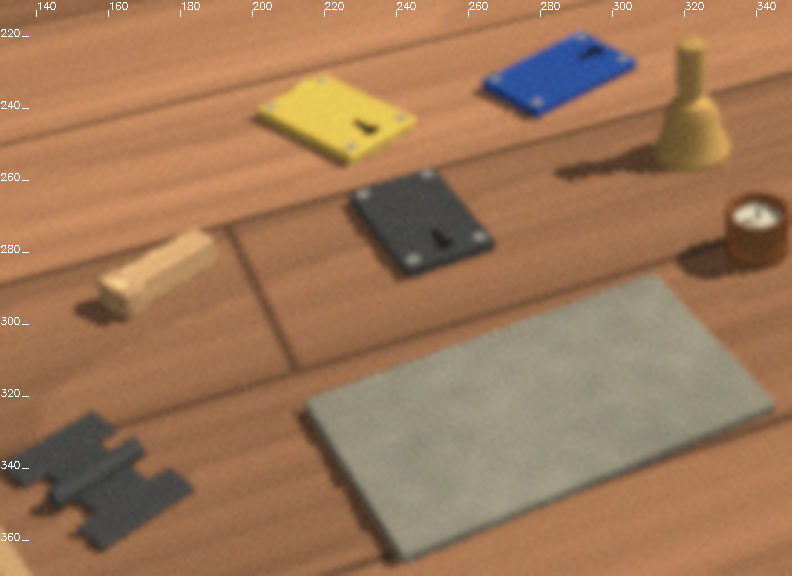

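View pics/s_b.png

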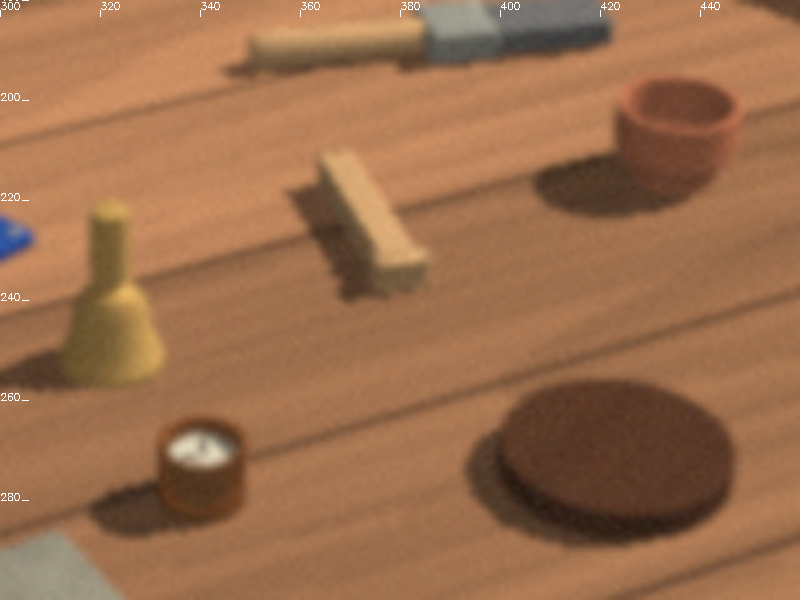

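```bash
cat >> h.py <<'E'
def go(x,y,z,psi,st=None):
    st=st or ctrl.read_state(); p=np.array(st["eef_pos"])
    R0=Rn.from_euler("xyz",st["tool_rot"]); R1=Rn.from_euler("xyz",[np.pi,0,psi])
    s=R0.inv().apply(np.array([x,y,z])-p)/10; r=(R0.inv()*R1).as_rotvec()
    print("shift cm",s.round(2),"rot",r.round(3),"clk",round(st["clock"],2),"pos",p.round(1),"rpy",np.round(st["tool_rot"],3),"F",np.round(st["force"],1),"w",round(st["width"],1))
E
python3 - <<'E'
from h import *
s=np.load("scene0.npz")
S=[(312,286.4),(344.7,323.3),(241,365.5),(215.5,321.7)]; P=[(227.8,265.5),(250.8,257.8),(266.9,278),(244.4,286.4)]
for c in (S,P):
    Q=np.array([bp(s,p,8) for p in c]); print(Q[:,:2].round(1).tolist(),Q.mean(0).round(1))
for n,p,z in [("bell",(322.1,221.2),80),("bowl",(435.8,200.6),42),("disc",(423.3,270),15)]: print(n,bp(s,p,z).round(1))
# wrist cam centre in tool frame
d=get_image("wrist"); st=ctrl.read_state(); R0=Rn.from_euler("xyz",st["tool_rot"])
c=-d["R"].T@d["t"]; print("cam in tool",R0.inv().apply(c-st["eef_pos"]).round(1),"axis",R0.inv().apply(d["R"][2]).round(3))
go(467,-170,160,3.21)
E
```

```text
[[582.3, -67.2], [711.8, -60.7], [727.0, -267.6], [598.7, -274.3]] [ 654.9 -167.5    8. ]
[[432.7, -198.3], [427.2, -143.9], [513.6, -139.1], [519.7, -190.5]] [ 473.3 -167.9    8. ]
bell [466.   13.2  80. ]
bowl [445.  337.5  42. ]
disc [645.3 162.   15. ]
cam in tool [  79.8   -0.7 -142.1] axis [-0.311 -0.001  0.951]
shift cm [-49.4  -70.4    7.14] rot [-0.001 -0.    -0.308] clk 0.3 pos [154.3 631.2 231. ] rpy [-3.141 -0.     2.902] F [-0.1 -0.5  0.3] w 85.1
```

```bash
python3 - <<'E'
from h import *
go(445,335,150,2.9)
E
```

```text
shift cm [-35.27 -21.87   8.11] rot [-0.001 -0.     0.002] clk 0.3 pos [154.3 631.2 231. ] rpy [-3.141 -0.     2.902] F [-0.1 -0.5  0.3] w 85.1
```

Request:
{"name": "arm_command", "arguments": {
  "plan": [
    {"x":-35.3,"y":-21.9,"z":8.1,"jaw":8.5},
    {"x":-35.3,"y":-21.9,"z":8.1,"jaw":8.5},
    {"x":-35.3,"y":-21.9,"z":8.1,"jaw":8.5},
    {"x":-35.3,"y":-21.9,"z":8.1,"jaw":8.5},
    {"x":-35.3,"y":-21.9,"z":8.1,"jaw":8.5},
    {"x":-35.3,"y":-21.9,"z":8.1,"jaw":8.5},
    {"x":-35.3,"y":-21.9,"z":8.1,"jaw":8.5},
    {"x":-35.3,"y":-21.9,"z":8.1,"jaw":8.5},
    {"x":-35.3,"y":-21.9,"z":8.1,"jaw":8.5},
    {"x":-35.3,"y":-21.9,"z":8.1,"jaw":8.5}
  ]
}}

```text
validation failed for argument at $.pl...
```

```bash
cat >> h.py <<'E'
def wr(name):
    d=get_image("wrist"); cv2.imwrite(f"pics/{name}.png",cv2.cvtColor(d["frame"],cv2.COLOR_RGB2BGR)); np.savez(name+".npz",**d); return d
E
python3 - <<'E'
from h import *
go(445,335,150,2.9)
d=wr("w1")
print(pj(d,[[446,334,42],[445,337.5,42]]))
E
```

```text
shift cm [-35.27 -21.87   8.11] rot [-0.001 -0.     0.002] clk 0.3 pos [154.3 631.2 231. ] rpy [-3.141 -0.     2.902] F [-0.1 -0.5  0.3] w 85.1
[[154.62304455 470.04348083]
 [156.8078948  469.03728305]]
```

View pics/w1.png

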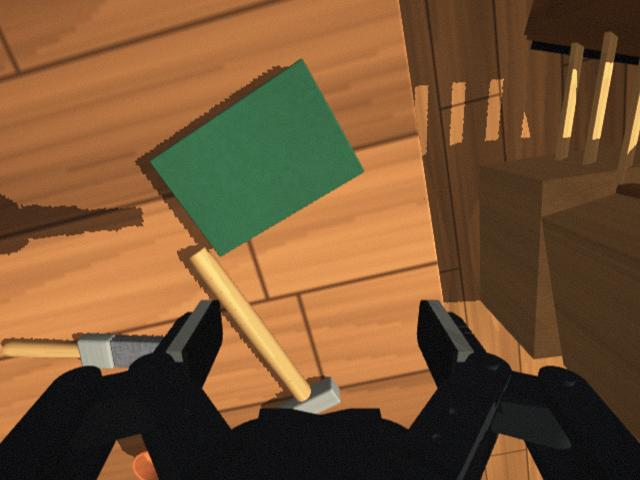

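Request:
{"name": "arm_command", "arguments": {
  "plan": [
    {"rx":0,"ry":0,"rz":0,"x":-35.3,"y":-21.9,"z":8.1,"jaw":8.5},
    {"rx":0,"ry":0,"rz":0,"x":-35.3,"y":-21.9,"z":8.1,"jaw":8.5},
    {"rx":0,"ry":0,"rz":0,"x":-35.3,"y":-21.9,"z":8.1,"jaw":8.5},
    {"rx":0,"ry":0,"rz":0,"x":-35.3,"y":-21.9,"z":8.1,"jaw":8.5},
    {"rx":0,"ry":0,"rz":0,"x":-35.3,"y":-21.9,"z":8.1,"jaw":8.5},
    {"rx":0,"ry":0,"rz":0,"x":-35.3,"y":-21.9,"z":8.1,"jaw":8.5},
    {"rx":0,"ry":0,"rz":0,"x":-35.3,"y":-21.9,"z":8.1,"jaw":8.5},
    {"rx":0,"ry":0,"rz":0,"x":-35.3,"y":-21.9,"z":8.1,"jaw":8.5},
    {"rx":0,"ry":0,"rz":0,"x":-35.3,"y":-21.9,"z":8.1,"jaw":8.5},
    {"rx":0,"ry":0,"rz":0,"x":-35.3,"y":-21.9,"z":8.1,"jaw":8.5}
  ]
}}

```text
clock: 1.18
eef_pos: [441.8, 337.9, 151.3]
tool_rot: [3.142, 0.0, 2.902]
force: [0.1, 0.4, -0.7]
width: 84.9
```

```bash
python3 - <<'E'
from h import *
go(445,335,150,2.9)
d=wr("w1")
print(pj(d,[[446,334,42],[445,337.5,42]]))
E
```

```text
shift cm [-0.38 -0.21  0.13] rot [0.    0.    0.002] clk 1.18 pos [441.8 337.9 151.3] rpy [3.142 0.    2.902] F [ 0.1  0.4 -0.7] w 84.9
[[316.82212248 239.01773177]
 [320.873491   236.81974122]]
```

View pics/w1.png

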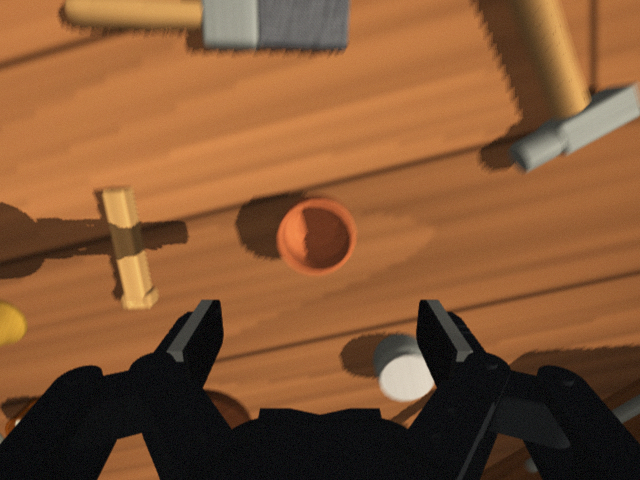

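```bash
python3 - <<'E'
from h import *
d=np.load("w1.npz")
print("bowl",bp(d,(317,235.5),42),"cup",bp(d,(405,380),30),"tcp px",pj(d,[441.8,337.9,151]))
for p in [(102,188),(131,186),(122,308),(159,290)]: print("pin",bp(d,p,18).round(1))
go(446.5,334.5,10,2.9)
E
```

```text
bowl [443.23044959 334.83044535  42.        ] cup [606.48176154 380.04616933  30.        ] tcp px [[321.01832847 302.79947278]]
pin [369.4 172.4  18. ]
pin [373.5 196.1  18. ]
pin [475.9 142.5  18. ]
pin [466.9 182.4  18. ]
shift cm [ 0.51  0.65 14.  ] rot [-0.006  0.006 -0.011] clk 1.23 pos [449.3 328.  150. ] rpy [-3.135  0.006  2.889] F [ 5.2 -6.7  0. ] w 84.9
```

```bash
python3 - <<'E'
from h import *
d=get_image("wrist");
go(444.5,335,70,2.9)
go(444.5,335,10,2.9)
E
```

```text
shift cm [0.34 0.38 8.05] rot [-0.005  0.004 -0.011] clk 1.28 pos [446.6 330.9 150.5] rpy [-3.136  0.004  2.889] F [-0.1 -0.1  0. ] w 85.3
shift cm [ 0.36  0.41 14.05] rot [-0.005  0.004 -0.011] clk 1.28 pos [446.6 330.9 150.5] rpy [-3.136  0.004  2.889] F [-0.1 -0.1  0. ] w 85.3
```

Request:
{"name": "arm_command", "arguments": {
  "plan": [
    {"rx":-0.005,"ry":0.004,"rz":-0.011,"x":0.35,"y":0.4,"z":4,"jaw":8.5},
    {"rx":-0.005,"ry":0.004,"rz":-0.011,"x":0.35,"y":0.4,"z":7,"jaw":8.5},
    {"rx":-0.005,"ry":0.004,"rz":-0.011,"x":0.35,"y":0.4,"z":8,"jaw":8.5},
    {"rx":-0.005,"ry":0.004,"rz":-0.011,"x":0.35,"y":0.4,"z":8,"jaw":8.5},
    {"rx":-0.005,"ry":0.004,"rz":-0.011,"x":0.35,"y":0.4,"z":8,"jaw":8.5},
    {"rx":-0.005,"ry":0.004,"rz":-0.011,"x":0.35,"y":0.4,"z":10,"jaw":8.5},
    {"rx":-0.005,"ry":0.004,"rz":-0.011,"x":0.35,"y":0.4,"z":12,"jaw":8.5},
    {"rx":-0.005,"ry":0.004,"rz":-0.011,"x":0.35,"y":0.4,"z":13.5,"jaw":8.5},
    {"rx":-0.005,"ry":0.004,"rz":-0.011,"x":0.35,"y":0.4,"z":14,"jaw":8.5},
    {"rx":-0.005,"ry":0.004,"rz":-0.011,"x":0.35,"y":0.4,"z":14,"jaw":8.5}
  ]
}}

```text
clock: 2.12
eef_pos: [444.7, 335.5, 11.0]
tool_rot: [3.141, 0.0, 2.9]
force: [-0.1, 0.4, -0.2]
width: 85.1
```

```bash
python3 - <<'E'
from h import *
go(444.5,335,10,2.9)
wr("w2")
go(444.5,335,10,2.9)
E
```

```text
shift cm [ 0.01 -0.05  0.1 ] rot [0. 0. 0.] clk 2.12 pos [444.7 335.5  11. ] rpy [3.141 0.    2.9  ] F [-0.1  0.4 -0.2] w 85.1
shift cm [ 0.04 -0.08  0.16] rot [0.001 0.001 0.   ] clk 2.17 pos [445.1 335.7  11.6] rpy [3.14e+00 1.00e-03 2.90e+00] F [-0.8 -0.4  0.6] w 85.0
```

View pics/w2.png

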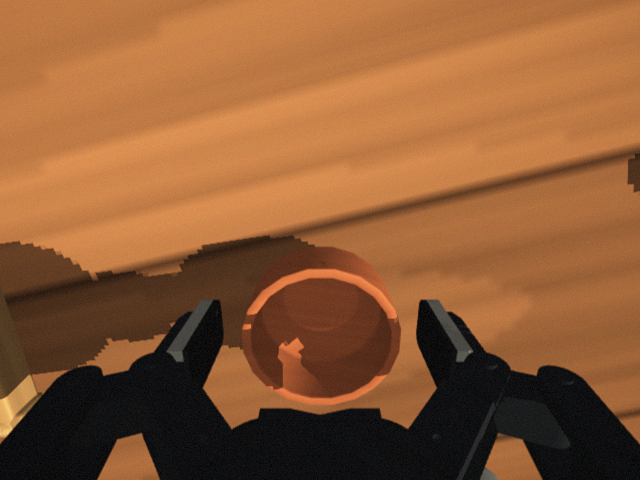

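Request:
{"name": "arm_command", "arguments": {
  "plan": [
    {"rx":0,"ry":0,"rz":0,"x":0,"y":0,"z":0,"jaw":5.0},
    {"rx":0,"ry":0,"rz":0,"x":0,"y":0,"z":0,"jaw":5.0},
    {"rx":0,"ry":0,"rz":0,"x":0,"y":0,"z":0,"jaw":5.0},
    {"rx":0,"ry":0,"rz":0,"x":0,"y":0,"z":0,"jaw":5.0},
    {"rx":0,"ry":0,"rz":0,"x":0,"y":0,"z":0,"jaw":5.0},
    {"rx":0,"ry":0,"rz":0,"x":0,"y":0,"z":-2,"jaw":5.0},
    {"rx":0,"ry":0,"rz":0,"x":0,"y":0,"z":-5,"jaw":5.0},
    {"rx":0,"ry":0,"rz":0,"x":0,"y":0,"z":-8,"jaw":5.0},
    {"rx":0,"ry":0,"rz":0,"x":0,"y":0,"z":-8,"jaw":5.0}
  ]
}}

```text
clock: 2.92
eef_pos: [448.1, 337.9, 97.2]
tool_rot: [3.132, 0.007, 2.9]
force: [1.6, 1.2, -1.8]
width: 60.4
```

```bash
python3 - <<'E'
from h import *
go(600,190,90,2.9)
d=wr("w3")
go(642,161,90,2.9)
print(pj(d,[[642,161,15]]))
E
```

```text
shift cm [-18.29 -10.73   0.75] rot [0.009 0.007 0.   ] clk 2.92 pos [448.1 337.9  97.2] rpy [3.132 0.007 2.9  ] F [ 1.6  1.2 -1.8] w 60.4
shift cm [-23.14 -12.46   0.53] rot [0.007 0.005 0.   ] clk 2.97 pos [447.1 337.2  95. ] rpy [3.135 0.005 2.9  ] F [ 0.2  0.8 -2.6] w 60.4
[[182.34588027 482.47906792]]
```

View pics/w3.png

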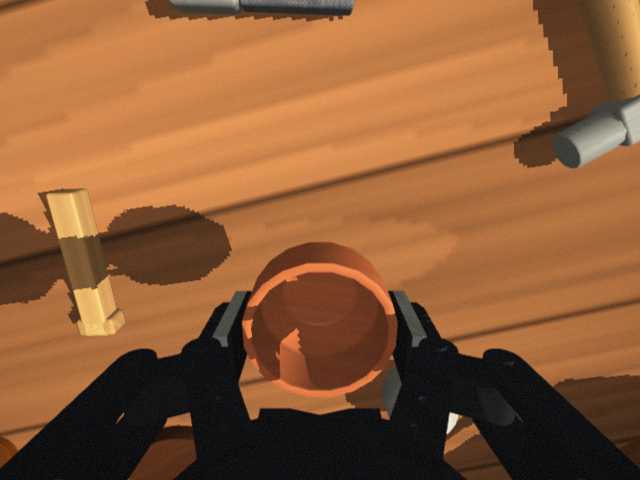

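Request:
{"name": "arm_command", "arguments": {
  "plan": [
    {"rx":0.007,"ry":0.005,"rz":0,"x":-3,"y":-1.7,"z":0.5,"jaw":5.0},
    {"rx":0.007,"ry":0.005,"rz":0,"x":-6,"y":-3.2,"z":0.5,"jaw":5.0},
    {"rx":0.007,"ry":0.005,"rz":0,"x":-9.5,"y":-5.1,"z":0.5,"jaw":5.0},
    {"rx":0.007,"ry":0.005,"rz":0,"x":-13,"y":-7,"z":0.5,"jaw":5.0},
    {"rx":0.007,"ry":0.005,"rz":0,"x":-16.5,"y":-8.9,"z":0.5,"jaw":5.0},
    {"rx":0.007,"ry":0.005,"rz":0,"x":-20,"y":-10.8,"z":0.5,"jaw":5.0},
    {"rx":0.007,"ry":0.005,"rz":0,"x":-22,"y":-11.9,"z":0.5,"jaw":5.0},
    {"rx":0.007,"ry":0.005,"rz":0,"x":-23.1,"y":-12.5,"z":0.5,"jaw":5.0},
    {"rx":0.007,"ry":0.005,"rz":0,"x":-23.1,"y":-12.5,"z":0.5,"jaw":5.0},
    {"rx":0.007,"ry":0.005,"rz":0,"x":-23.1,"y":-12.5,"z":0.5,"jaw":5.0}
  ]
}}

```text
clock: 3.8
eef_pos: [640.0, 161.3, 89.2]
tool_rot: [-3.141, -0.003, 2.9]
force: [-0.3, 0.7, -3.4]
width: 60.8
```

```bash
python3 - <<'E'
from h import *
d=wr("w4")
go(642,161,28,2.9)
print(pj(d,[[642,161,15]]))
t=np.linspace(0,6.28,40)
im=cv2.cvtColor(d["frame"],cv2.COLOR_RGB2BGR)
cv2.polylines(im,[pj(d,np.c_[642+50*np.cos(t),161+50*np.sin(t),15+0*t]).astype(int)],True,(0,255,0),1)
cv2.imwrite("pics/w4.png",im)
s=get_image("side"); crop(s,(300,100,440,240),"s4",4)
E
```

```text
shift cm [-0.33 -0.12  6.14] rot [ 0.    -0.003  0.002] clk 3.85 pos [639.3 162.9  89.4] rpy [ 3.141e+00 -3.000e-03  2.902e+00] F [ 0.8  1.  -2.2] w 60.4
[[320.87589112 251.7439518 ]]
```

View pics/w4.png

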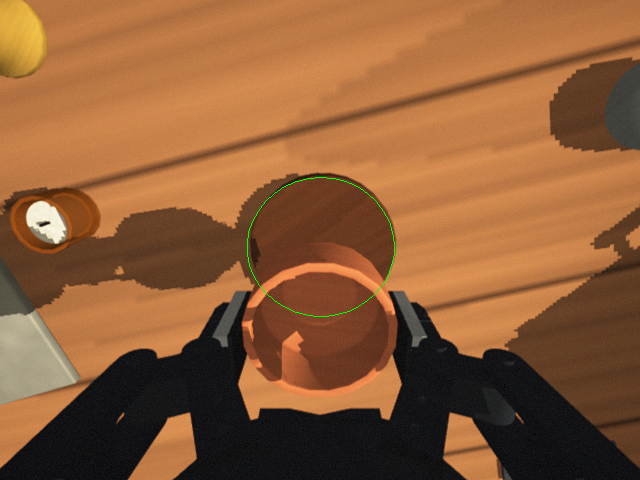

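View pics/s4.png

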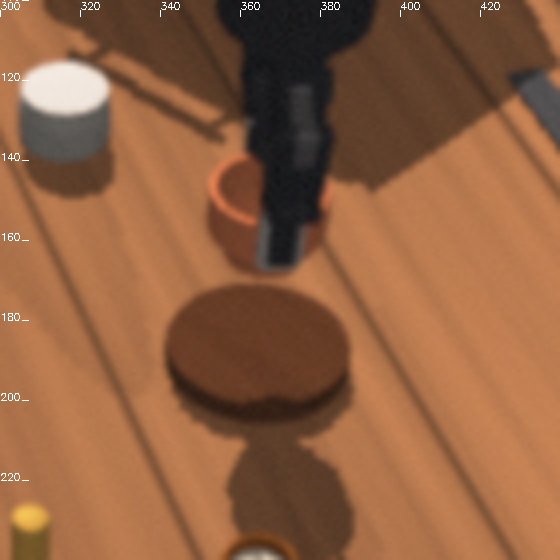

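Request:
{"name": "arm_command", "arguments": {
  "plan": [
    {"rx":0,"ry":-0.003,"rz":0.002,"x":-0.25,"y":-0.1,"z":2,"jaw":5.0},
    {"rx":0,"ry":-0.003,"rz":0.002,"x":-0.25,"y":-0.1,"z":4,"jaw":5.0},
    {"rx":0,"ry":-0.003,"rz":0.002,"x":-0.25,"y":-0.1,"z":5,"jaw":5.0},
    {"rx":0,"ry":-0.003,"rz":0.002,"x":-0.25,"y":-0.1,"z":5.6,"jaw":5.0},
    {"rx":0,"ry":-0.003,"rz":0.002,"x":-0.25,"y":-0.1,"z":5.9,"jaw":5.0},
    {"rx":0,"ry":-0.003,"rz":0.002,"x":-0.25,"y":-0.1,"z":6.1,"jaw":5.0},
    {"rx":0,"ry":-0.003,"rz":0.002,"x":-0.25,"y":-0.1,"z":6.2,"jaw":5.0},
    {"rx":0,"ry":-0.003,"rz":0.002,"x":-0.25,"y":-0.1,"z":6.2,"jaw":5.0}
  ]
}}

```text
clock: 4.57
eef_pos: [641.5, 162.8, 29.0]
tool_rot: [3.14, 0.001, 2.902]
force: [-1.7, 0.2, -0.1]
width: 60.4
```

```bash
python3 - <<'E'
from h import *
wr("w5")
go(642,161,26.5,2.9)
s=get_image("side"); crop(s,(300,100,440,240),"s5",4)
E
```

```text
shift cm [-0.08 -0.16  0.25] rot [0.002 0.001 0.002] clk 4.62 pos [641.6 162.8  29. ] rpy [3.140e+00 1.000e-03 2.902e+00] F [-2.1  1.   2. ] w 60.1
```

View pics/s5.png

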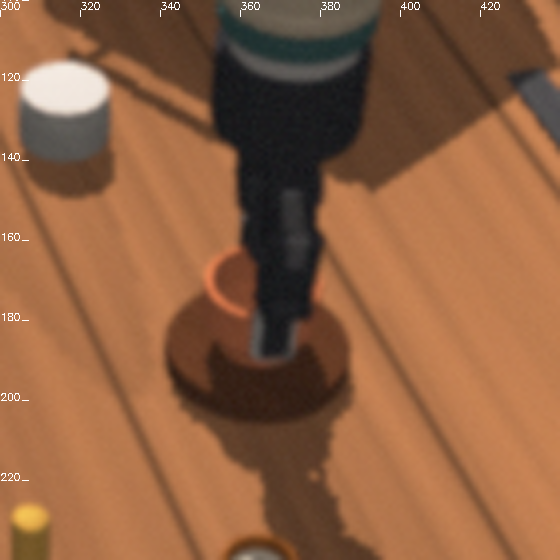

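Request:
{"name": "arm_command", "arguments": {
  "plan": [
    {"rx":0,"ry":0,"rz":0,"x":0,"y":-0.1,"z":0.1,"jaw":5.0},
    {"rx":0,"ry":0,"rz":0,"x":0,"y":-0.1,"z":0.2,"jaw":5.0},
    {"rx":0,"ry":0,"rz":0,"x":0,"y":-0.1,"z":0.25,"jaw":5.0},
    {"rx":0,"ry":0,"rz":0,"x":0,"y":-0.1,"z":0.3,"jaw":5.0}
  ]
}}

```text
clock: 5.0
eef_pos: [641.8, 162.6, 28.8]
tool_rot: [3.138, 0.002, 2.902]
force: [-8.0, 1.1, 20.6]
width: 60.3
```

Request:
{"name": "arm_command", "arguments": {
  "plan": [
    {"rx":0.003,"ry":0.002,"rz":0,"x":0,"y":0,"z":0,"jaw":7.5},
    {"rx":0.003,"ry":0.002,"rz":0,"x":0,"y":0,"z":0,"jaw":8.5},
    {"rx":0.003,"ry":0.002,"rz":0,"x":0,"y":0,"z":0,"jaw":8.5},
    {"rx":0.003,"ry":0.002,"rz":0,"x":0,"y":0,"z":0,"jaw":8.5},
    {"rx":0.003,"ry":0.002,"rz":0,"x":0,"y":0,"z":-1,"jaw":8.5},
    {"rx":0.003,"ry":0.002,"rz":0,"x":0,"y":0,"z":-4,"jaw":8.5},
    {"rx":0.003,"ry":0.002,"rz":0,"x":0,"y":0,"z":-8,"jaw":8.5},
    {"rx":0.003,"ry":0.002,"rz":0,"x":0,"y":0,"z":-12,"jaw":8.5},
    {"rx":0.003,"ry":0.002,"rz":0,"x":0,"y":0,"z":-12,"jaw":8.5}
  ]
}}

```text
clock: 5.75
eef_pos: [647.0, 163.5, 157.9]
tool_rot: [3.134, 0.013, 2.901]
force: [1.5, -1.1, 1.2]
width: 84.7
```

```bash
python3 - <<'E'
from h import *
d=wr("w6")
go(427,166,120,2.93)
t=np.linspace(0,6.28,40)
im=cv2.cvtColor(d["frame"],cv2.COLOR_RGB2BGR)
for r,z in ((50,15),(31,57)): cv2.polylines(im,[pj(d,np.c_[642+r*np.cos(t),162+r*np.sin(t),z+0*t]).astype(int)],True,(0,255,0),1)
cv2.imwrite("pics/w6.png",im)
E
```

```text
shift cm [21.3  -4.92  3.23] rot [ 0.005  0.009 -0.028] clk 5.8 pos [645.2 163.1 154.5] rpy [3.136 0.009 2.901] F [ 0.4  0.3 -0.3] w 84.9
```

View pics/w6.png

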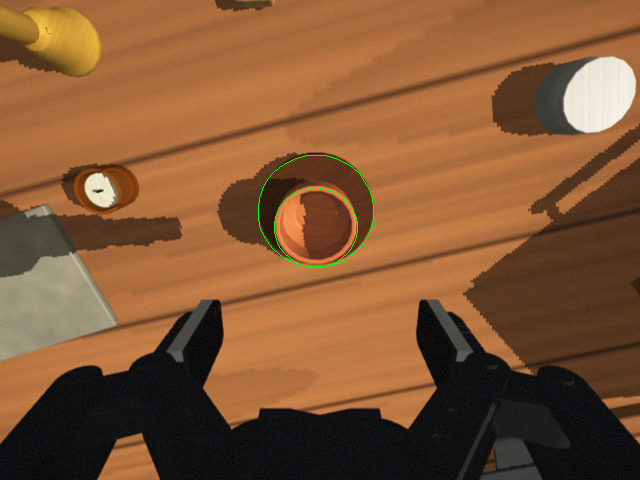

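Request:
{"name": "arm_command", "arguments": {
  "plan": [
    {"rx":0.005,"ry":0.009,"rz":-0.028,"x":3,"y":-0.7,"z":3.2,"jaw":5.0},
    {"rx":0.005,"ry":0.009,"rz":-0.028,"x":7,"y":-1.6,"z":3.2,"jaw":5.0},
    {"rx":0.005,"ry":0.009,"rz":-0.028,"x":11,"y":-2.5,"z":3.2,"jaw":5.0},
    {"rx":0.005,"ry":0.009,"rz":-0.028,"x":15,"y":-3.5,"z":3.2,"jaw":5.0},
    {"rx":0.005,"ry":0.009,"rz":-0.028,"x":18,"y":-4.2,"z":3.2,"jaw":5.0},
    {"rx":0.005,"ry":0.009,"rz":-0.028,"x":20,"y":-4.7,"z":3.2,"jaw":5.0},
    {"rx":0.005,"ry":0.009,"rz":-0.028,"x":21,"y":-4.9,"z":3.2,"jaw":5.0},
    {"rx":0.005,"ry":0.009,"rz":-0.028,"x":21.3,"y":-4.9,"z":3.2,"jaw":5.0},
    {"rx":0.005,"ry":0.009,"rz":-0.028,"x":21.3,"y":-4.9,"z":3.2,"jaw":5.0},
    {"rx":0.005,"ry":0.009,"rz":-0.028,"x":21.3,"y":-4.9,"z":3.2,"jaw":5.0}
  ]
}}

```text
clock: 6.63
eef_pos: [429.0, 166.6, 120.4]
tool_rot: [3.14, 0.002, 2.929]
force: [0.0, 0.7, -0.4]
width: 50.7
```

```bash
cat >> h.py <<'E'
def box(d,im,x,y,a,L,W,z,col=(0,255,0)):
    c,s=np.cos(a),np.sin(a)
    q=[[x+c*u*L/2-s*v*W/2,y+s*u*L/2+c*v*W/2,z] for u,v in((-1,-1),(1,-1),(1,1),(-1,1))]
    cv2.polylines(im,[pj(d,q).round().astype(int)],True,col,1)
E
python3 - <<'E'
from h import *
d=wr("w7")
go(427,167,3,2.93)
im=cv2.cvtColor(d["frame"],cv2.COLOR_RGB2BGR)
box(d,im,427,167,-.207,110,18,18)
cv2.imwrite("pics/w7.png",im)
E
```

```text
shift cm [ 2.300e-01 -1.000e-02  1.173e+01] rot [ 0.001  0.002 -0.001] clk 6.68 pos [429.  166.5 120.3] rpy [3.140e+00 2.000e-03 2.929e+00] F [0.3 0.2 0.2] w 50.4
```

View pics/w7.png

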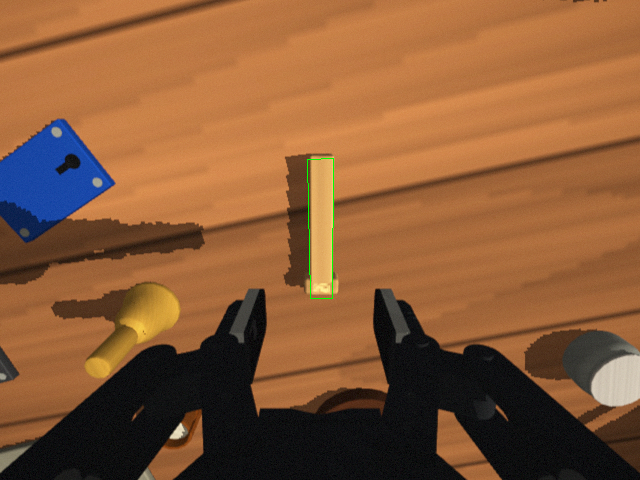

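Request:
{"name": "arm_command", "arguments": {
  "plan": [
    {"rx":0,"ry":0.002,"rz":0,"x":0.3,"y":0,"z":4,"jaw":5.0},
    {"rx":0,"ry":0.002,"rz":0,"x":0.3,"y":0,"z":8,"jaw":5.0},
    {"rx":0,"ry":0.002,"rz":0,"x":0.3,"y":0,"z":10,"jaw":5.0},
    {"rx":0,"ry":0.002,"rz":0,"x":0.3,"y":0,"z":11.2,"jaw":5.0},
    {"rx":0,"ry":0.002,"rz":0,"x":0.3,"y":0,"z":11.6,"jaw":5.0},
    {"rx":0,"ry":0.002,"rz":0,"x":0.3,"y":0,"z":11.7,"jaw":5.0},
    {"rx":0,"ry":0.002,"rz":0,"x":0.3,"y":0,"z":11.7,"jaw":5.0},
    {"rx":0,"ry":0.002,"rz":0,"x":0.3,"y":0,"z":11.7,"jaw":1.0},
    {"rx":0,"ry":0.002,"rz":0,"x":0.3,"y":0,"z":11.7,"jaw":1.0},
    {"rx":0,"ry":0.002,"rz":0,"x":0.3,"y":0,"z":11.7,"jaw":1.0}
  ]
}}

```text
clock: 7.52
eef_pos: [427.1, 167.2, 3.9]
tool_rot: [3.14, 0.001, 2.928]
force: [-0.3, 0.5, 1.4]
width: 16.3
```

Request:
{"name": "arm_command", "arguments": {
  "plan": [
    {"rx":0,"ry":0,"rz":0,"x":0,"y":0,"z":0,"jaw":1.0},
    {"rx":0,"ry":0,"rz":0,"x":0,"y":0,"z":0,"jaw":1.0},
    {"rx":0,"ry":0,"rz":0,"x":0,"y":0,"z":-2,"jaw":1.0},
    {"rx":0,"ry":0,"rz":0,"x":0,"y":0,"z":-5,"jaw":1.0},
    {"rx":0,"ry":0,"rz":0,"x":0,"y":0,"z":-9,"jaw":1.0},
    {"rx":0,"ry":0,"rz":0,"x":0,"y":0,"z":-11,"jaw":1.0},
    {"rx":0,"ry":0,"rz":0,"x":0,"y":0,"z":-12,"jaw":1.0},
    {"rx":0,"ry":0,"rz":0,"x":0,"y":0,"z":-12,"jaw":1.0}
  ]
}}

```text
clock: 8.18
eef_pos: [428.1, 167.5, 125.7]
tool_rot: [3.138, 0.005, 2.927]
force: [0.9, 0.1, -1.3]
width: 16.2
```

```bash
python3 - <<'E'
from h import *
d=wr("w8")
sl=np.array([653,-169]); a=.073
T=sl+66.5*np.array([-np.sin(a),np.cos(a)]); print(T)
go(T[0],T[1],120,np.pi+a)
E
```

```text
[ 648.14981046 -102.67711058]
shift cm [-27.31 -21.64   0.46] rot [ 0.002  0.003 -0.288] clk 8.23 pos [427.4 166.9 124.3] rpy [3.140e+00 3.000e-03 2.927e+00] F [ 0.6 -0.2  0.1] w 16.6
```

View pics/w8.png

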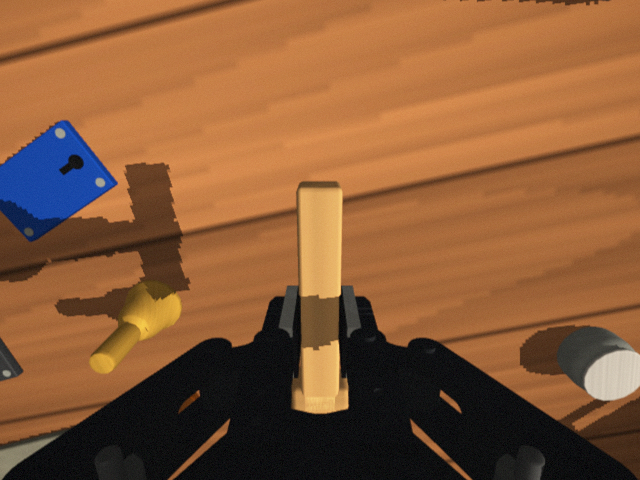

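Request:
{"name": "arm_command", "arguments": {
  "plan": [
    {"rx":0.002,"ry":0.003,"rz":-0.05,"x":-3,"y":-2.4,"z":0.4,"jaw":1.0},
    {"rx":0.002,"ry":0.003,"rz":-0.1,"x":-6,"y":-4.8,"z":0.4,"jaw":1.0},
    {"rx":0.002,"ry":0.003,"rz":-0.15,"x":-9,"y":-7.2,"z":0.4,"jaw":1.0},
    {"rx":0.002,"ry":0.003,"rz":-0.2,"x":-12,"y":-9.6,"z":0.4,"jaw":1.0},
    {"rx":0.002,"ry":0.003,"rz":-0.25,"x":-15,"y":-12,"z":0.4,"jaw":1.0},
    {"rx":0.002,"ry":0.003,"rz":-0.288,"x":-18,"y":-14.3,"z":0.4,"jaw":1.0},
    {"rx":0.002,"ry":0.003,"rz":-0.288,"x":-21,"y":-16.7,"z":0.4,"jaw":1.0},
    {"rx":0.002,"ry":0.003,"rz":-0.288,"x":-24,"y":-19,"z":0.4,"jaw":1.0},
    {"rx":0.002,"ry":0.003,"rz":-0.288,"x":-26,"y":-20.6,"z":0.4,"jaw":1.0},
    {"rx":0.002,"ry":0.003,"rz":-0.288,"x":-27.3,"y":-21.6,"z":0.4,"jaw":1.0}
  ]
}}

```text
clock: 9.07
eef_pos: [648.4, -106.5, 117.0]
tool_rot: [-3.14, -0.003, -3.072]
force: [0.1, 0.4, 0.0]
width: 16.5
```

```bash
python3 - <<'E'
from h import *
get_image("wrist");get_image("wrist");d=wr("w9")
im=cv2.cvtColor(d["frame"],cv2.COLOR_RGB2BGR)
box(d,im,653,-169,.073,130,210,8)
cv2.imwrite("pics/w9.png",im)
go(648,-102.7,120,np.pi+.073)
go(648,-102.7,13,np.pi+.073)
E
```

```text
shift cm [-0.09  0.04 -0.25] rot [-0.    -0.004 -0.002] clk 9.22 pos [ 647.1 -103.2  117.5] rpy [-3.142 -0.004 -3.07 ] F [-0.9 -0.2 -1.3] w 16.6
shift cm [-0.13  0.04 10.45] rot [-0.    -0.004 -0.002] clk 9.22 pos [ 647.1 -103.2  117.5] rpy [-3.142 -0.004 -3.07 ] F [-0.9 -0.2 -1.3] w 16.6
```

View pics/w9.png

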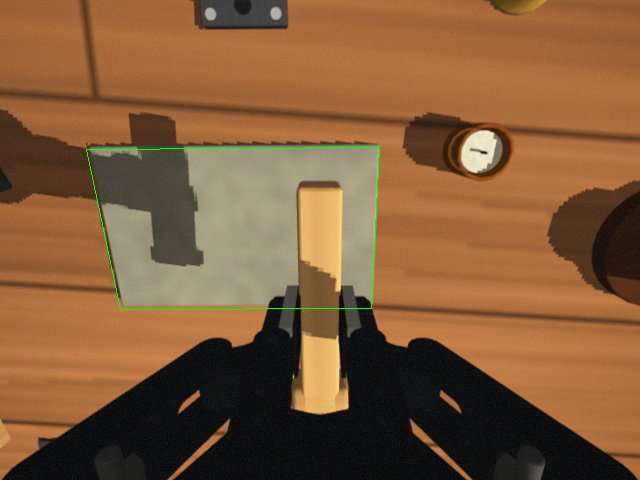

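Request:
{"name": "arm_command", "arguments": {
  "plan": [
    {"rx":0,"ry":-0.004,"rz":-0.002,"x":-0.1,"y":0.04,"z":3,"jaw":1.0},
    {"rx":0,"ry":-0.004,"rz":-0.002,"x":-0.1,"y":0.04,"z":6,"jaw":1.0},
    {"rx":0,"ry":-0.004,"rz":-0.002,"x":-0.1,"y":0.04,"z":8.5,"jaw":1.0},
    {"rx":0,"ry":-0.004,"rz":-0.002,"x":-0.1,"y":0.04,"z":9.8,"jaw":1.0},
    {"rx":0,"ry":-0.004,"rz":-0.002,"x":-0.1,"y":0.04,"z":10.2,"jaw":1.0},
    {"rx":0,"ry":-0.004,"rz":-0.002,"x":-0.1,"y":0.04,"z":10.4,"jaw":1.0},
    {"rx":0,"ry":-0.004,"rz":-0.002,"x":-0.1,"y":0.04,"z":10.5,"jaw":1.0},
    {"rx":0,"ry":-0.004,"rz":-0.002,"x":-0.1,"y":0.04,"z":10.6,"jaw":1.0},
    {"rx":0,"ry":-0.004,"rz":-0.002,"x":-0.1,"y":0.04,"z":10.6,"jaw":1.0}
  ]
}}

```text
clock: 9.97
eef_pos: [648.6, -102.8, 12.7]
tool_rot: [-3.141, 0.002, -3.068]
force: [-0.2, 1.0, -0.2]
width: 16.6
```

Lower a touch more, check the force, then release.

Request:
{"name": "arm_command", "arguments": {
  "plan": [
    {"rx":0,"ry":0,"rz":0,"x":0,"y":0,"z":0.1,"jaw":1.0},
    {"rx":0,"ry":0,"rz":0,"x":0,"y":0,"z":0.15,"jaw":1.0},
    {"rx":0,"ry":0,"rz":0,"x":0,"y":0,"z":0.15,"jaw":1.0}
  ]
}}

```text
clock: 10.22
eef_pos: [649.2, -102.9, 12.0]
tool_rot: [-3.141, 0.004, -3.068]
force: [-0.3, -0.6, 1.6]
width: 16.5
```

Request:
{"name": "arm_command", "arguments": {
  "plan": [
    {"rx":0,"ry":0,"rz":0,"x":0,"y":0,"z":0,"jaw":3.6},
    {"rx":0,"ry":0,"rz":0,"x":0,"y":0,"z":0,"jaw":3.6},
    {"rx":0,"ry":0,"rz":0,"x":0,"y":0,"z":0,"jaw":3.6},
    {"rx":0,"ry":0,"rz":0,"x":0,"y":0,"z":0,"jaw":3.6},
    {"rx":0,"ry":0,"rz":0,"x":0,"y":0,"z":-2,"jaw":3.6},
    {"rx":0,"ry":0,"rz":0,"x":0,"y":0,"z":-5,"jaw":3.6},
    {"rx":0,"ry":0,"rz":0,"x":0,"y":0,"z":-9,"jaw":3.6},
    {"rx":0,"ry":0,"rz":0,"x":0,"y":0,"z":-11,"jaw":3.6},
    {"rx":0,"ry":0,"rz":0,"x":0,"y":0,"z":-11,"jaw":3.6}
  ]
}}

```text
clock: 10.97
eef_pos: [652.3, -102.3, 127.5]
tool_rot: [-3.14, 0.013, -3.069]
force: [0.2, -0.5, -0.4]
width: 36.0
```

```bash
python3 - <<'E'
from h import *
d=wr("w10")
im=cv2.cvtColor(d["frame"],cv2.COLOR_RGB2BGR)
box(d,im,653,-169,.073,130,210,8)
box(d,im,648,-102.7,.073,110,18,26)
cv2.imwrite("pics/w10.png",im)
go(468,-170,120,np.pi+.07)
E
```

```text
shift cm [18.71 -5.38  0.33] rot [-0.002  0.009  0.003] clk 11.02 pos [ 650.7 -102.7  124.9] rpy [-3.14   0.009 -3.069] F [-0.7 -0.4  1. ] w 36.0
```

View pics/w10.png

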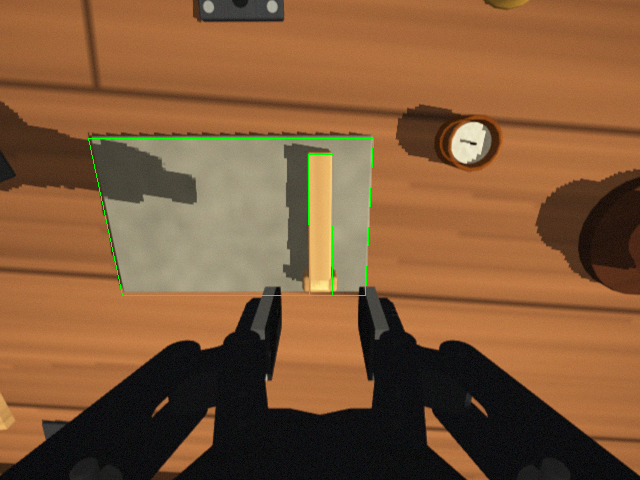

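Request:
{"name": "arm_command", "arguments": {
  "plan": [
    {"rx":-0.002,"ry":0.009,"rz":0.003,"x":4,"y":-1.2,"z":0.3,"jaw":7.0},
    {"rx":-0.002,"ry":0.009,"rz":0.003,"x":8,"y":-2.3,"z":0.3,"jaw":7.0},
    {"rx":-0.002,"ry":0.009,"rz":0.003,"x":12,"y":-3.5,"z":0.3,"jaw":7.0},
    {"rx":-0.002,"ry":0.009,"rz":0.003,"x":15,"y":-4.3,"z":0.3,"jaw":7.0},
    {"rx":-0.002,"ry":0.009,"rz":0.003,"x":17.5,"y":-5,"z":0.3,"jaw":7.0},
    {"rx":-0.002,"ry":0.009,"rz":0.003,"x":18.7,"y":-5.4,"z":0.3,"jaw":7.0},
    {"rx":-0.002,"ry":0.009,"rz":0.003,"x":18.7,"y":-5.4,"z":0.3,"jaw":7.0},
    {"rx":-0.002,"ry":0.009,"rz":0.003,"x":18.7,"y":-5.4,"z":0.3,"jaw":7.0},
    {"rx":-0.002,"ry":0.009,"rz":0.003,"x":18.7,"y":-5.4,"z":0.3,"jaw":7.0},
    {"rx":-0.002,"ry":0.009,"rz":0.003,"x":18.7,"y":-5.4,"z":0.3,"jaw":7.0}
  ]
}}

```text
clock: 11.85
eef_pos: [470.2, -169.1, 120.3]
tool_rot: [3.14, 0.002, -3.07]
force: [0.1, -0.6, 0.3]
width: 70.0
```

```bash
python3 - <<'E'
from h import *
d=wr("w11")
im=cv2.cvtColor(d["frame"],cv2.COLOR_RGB2BGR)
box(d,im,469,-170,.07,90,56,8)
cv2.imwrite("pics/w11.png",im)
go(469,-170,20,np.pi+.07)
E
```

```text
shift cm [ 0.11 -0.08 10.03] rot [0.001 0.001 0.001] clk 11.9 pos [ 469.9 -169.2  120.3] rpy [ 3.14e+00  1.00e-03 -3.07e+00] F [-0.7 -0.2 -0.3] w 70.3
```

View pics/w11.png

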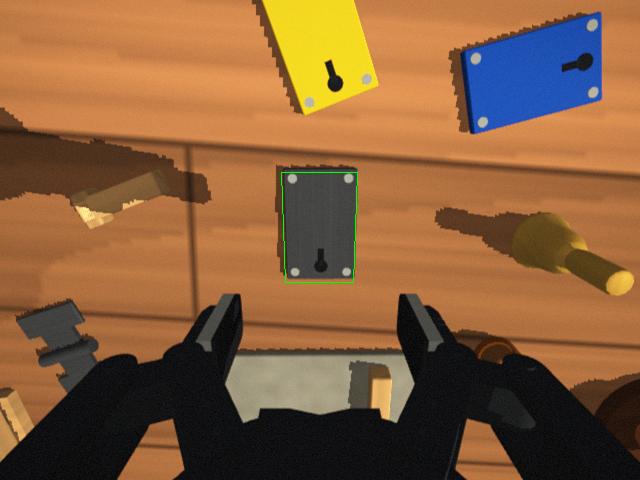

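Request:
{"name": "arm_command", "arguments": {
  "plan": [
    {"rx":0.001,"ry":0.001,"rz":0.001,"x":0.2,"y":-0.08,"z":4,"jaw":7.0},
    {"rx":0.001,"ry":0.001,"rz":0.001,"x":0.2,"y":-0.08,"z":8,"jaw":7.0},
    {"rx":0.001,"ry":0.001,"rz":0.001,"x":0.2,"y":-0.08,"z":10.5,"jaw":7.0},
    {"rx":0.001,"ry":0.001,"rz":0.001,"x":0.2,"y":-0.08,"z":11.5,"jaw":7.0},
    {"rx":0.001,"ry":0.001,"rz":0.001,"x":0.2,"y":-0.08,"z":11.9,"jaw":7.0},
    {"rx":0.001,"ry":0.001,"rz":0.001,"x":0.2,"y":-0.08,"z":12.1,"jaw":7.0},
    {"rx":0.001,"ry":0.001,"rz":0.001,"x":0.2,"y":-0.08,"z":12.2,"jaw":7.0},
    {"rx":0.001,"ry":0.001,"rz":0.001,"x":0.2,"y":-0.08,"z":12.3,"jaw":7.0},
    {"rx":0.001,"ry":0.001,"rz":0.001,"x":0.2,"y":-0.08,"z":12.3,"jaw":7.0}
  ]
}}

```text
clock: 12.65
eef_pos: [469.0, -170.3, -1.7]
tool_rot: [-3.141, 0.002, -3.072]
force: [0.3, 0.6, 1.0]
width: 70.0
```

```bash
python3 - <<'E'
from h import *
d=wr("w12")
go(467.5,-170,-2,np.pi+.07)
E
```

```text
shift cm [0.13 0.04 0.02] rot [-0.     0.002 -0.   ] clk 12.7 pos [ 468.8 -170.3   -1.7] rpy [-3.141e+00  2.000e-03 -3.072e+00] F [-0.8  0.4  0.1] w 70.0
```

View pics/w12.png

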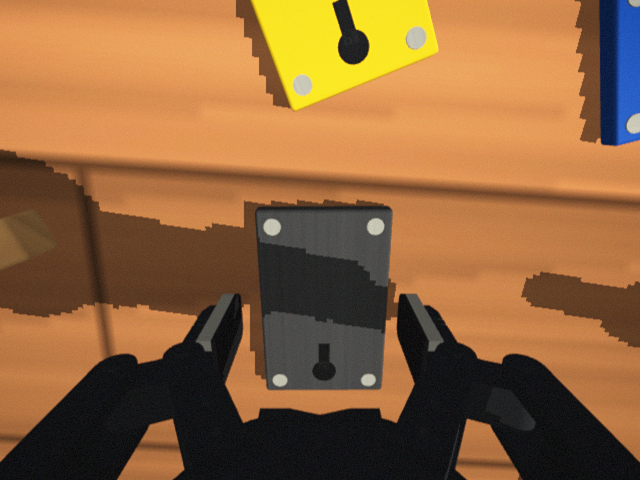

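Request:
{"name": "arm_command", "arguments": {
  "plan": [
    {"rx":0,"ry":0,"rz":0,"x":0.1,"y":0,"z":0,"jaw":4.5},
    {"rx":0,"ry":0,"rz":0,"x":0.1,"y":0,"z":0,"jaw":4.5},
    {"rx":0,"ry":0,"rz":0,"x":0.1,"y":0,"z":0,"jaw":4.5},
    {"rx":0,"ry":0,"rz":0,"x":0.1,"y":0,"z":0,"jaw":4.5},
    {"rx":0,"ry":0,"rz":0,"x":0.1,"y":0,"z":0,"jaw":4.5},
    {"rx":0,"ry":0,"rz":0,"x":0.1,"y":0,"z":0,"jaw":4.5}
  ]
}}

```text
clock: 13.2
eef_pos: [468.3, -170.4, -0.4]
tool_rot: [-3.14, 0.004, -3.072]
force: [-1.5, 0.9, 11.3]
width: 53.2
```

Request:
{"name": "arm_command", "arguments": {
  "plan": [
    {"rx":0,"ry":0,"rz":0,"x":0,"y":0,"z":-1,"jaw":4.5},
    {"rx":0,"ry":0,"rz":0,"x":0,"y":0,"z":-2,"jaw":4.5},
    {"rx":0,"ry":0,"rz":0,"x":0,"y":0,"z":-4,"jaw":4.5},
    {"rx":0,"ry":0,"rz":0,"x":0,"y":0,"z":-6,"jaw":4.5},
    {"rx":0,"ry":0,"rz":0,"x":0,"y":0,"z":-7.5,"jaw":4.5},
    {"rx":0,"ry":0,"rz":0,"x":0,"y":0,"z":-8,"jaw":4.5},
    {"rx":0,"ry":0,"rz":0,"x":0,"y":0,"z":-8,"jaw":4.5}
  ]
}}

```text
clock: 13.78
eef_pos: [468.6, -170.9, 81.1]
tool_rot: [-3.139, 0.006, -3.072]
force: [0.2, -0.8, -3.4]
width: 53.5
```

```bash
python3 - <<'E'
from h import *
d=wr("w13")
go(654,-169,80,np.pi+.073)
E
```

```text
shift cm [-18.57  -1.1    0.1 ] rot [-0.002  0.005 -0.004] clk 13.83 pos [ 468.  -170.8   80.1] rpy [-3.14   0.005 -3.072] F [-0.5 -0.4 -3.4] w 53.3
```

View pics/w13.png

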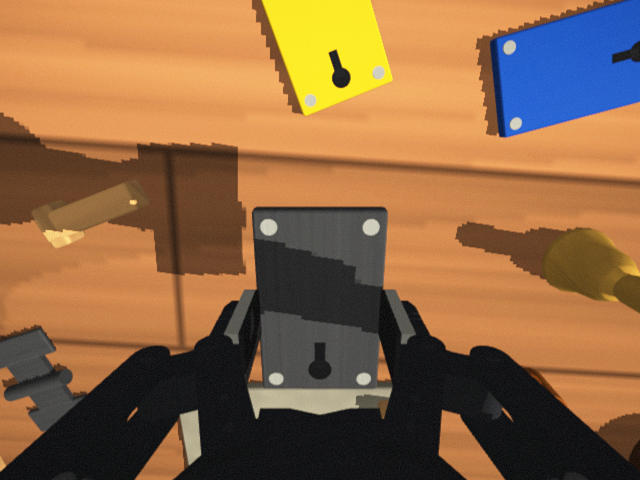

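Request:
{"name": "arm_command", "arguments": {
  "plan": [
    {"rx":-0.002,"ry":0.005,"rz":-0.004,"x":-3,"y":-0.2,"z":0,"jaw":4.5},
    {"rx":-0.002,"ry":0.005,"rz":-0.004,"x":-6,"y":-0.4,"z":0,"jaw":4.5},
    {"rx":-0.002,"ry":0.005,"rz":-0.004,"x":-9,"y":-0.6,"z":0,"jaw":4.5},
    {"rx":-0.002,"ry":0.005,"rz":-0.004,"x":-12,"y":-0.8,"z":0,"jaw":4.5},
    {"rx":-0.002,"ry":0.005,"rz":-0.004,"x":-15,"y":-1,"z":0,"jaw":4.5},
    {"rx":-0.002,"ry":0.005,"rz":-0.004,"x":-17.5,"y":-1.1,"z":0,"jaw":4.5},
    {"rx":-0.002,"ry":0.005,"rz":-0.004,"x":-18.6,"y":-1.1,"z":0,"jaw":4.5},
    {"rx":-0.002,"ry":0.005,"rz":-0.004,"x":-18.6,"y":-1.1,"z":0,"jaw":4.5},
    {"rx":-0.002,"ry":0.005,"rz":-0.004,"x":-18.6,"y":-1.1,"z":0,"jaw":4.5},
    {"rx":-0.002,"ry":0.005,"rz":-0.004,"x":-18.6,"y":-1.1,"z":0,"jaw":4.5}
  ]
}}

```text
clock: 14.67
eef_pos: [652.2, -169.1, 79.4]
tool_rot: [3.141, -0.004, -3.068]
force: [0.3, 0.3, -3.5]
width: 53.4
```

```bash
python3 - <<'E'
from h import *
d=wr("w14")
go(654,-169,9,np.pi+.073)
E
```

```text
shift cm [-0.19  0.01  7.09] rot [-0.    -0.004  0.   ] clk 14.72 pos [ 652.3 -169.3   79.9] rpy [-3.141 -0.004 -3.068] F [ 0.7  0.9 -3.1] w 53.2
```

View pics/w14.png

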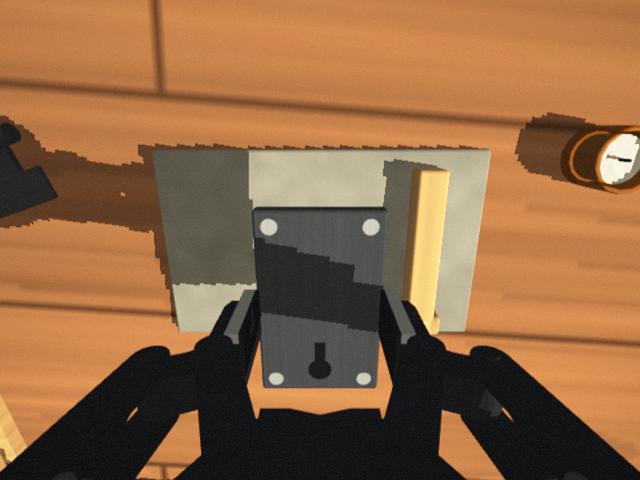

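Request:
{"name": "arm_command", "arguments": {
  "plan": [
    {"rx":0,"ry":-0.004,"rz":0,"x":-0.15,"y":0,"z":2,"jaw":4.5},
    {"rx":0,"ry":-0.004,"rz":0,"x":-0.15,"y":0,"z":4,"jaw":4.5},
    {"rx":0,"ry":-0.004,"rz":0,"x":-0.15,"y":0,"z":5.5,"jaw":4.5},
    {"rx":0,"ry":-0.004,"rz":0,"x":-0.15,"y":0,"z":6.4,"jaw":4.5},
    {"rx":0,"ry":-0.004,"rz":0,"x":-0.15,"y":0,"z":6.8,"jaw":4.5},
    {"rx":0,"ry":-0.004,"rz":0,"x":-0.15,"y":0,"z":7,"jaw":4.5},
    {"rx":0,"ry":-0.004,"rz":0,"x":-0.15,"y":0,"z":7.15,"jaw":4.5},
    {"rx":0,"ry":-0.004,"rz":0,"x":-0.15,"y":0,"z":7.2,"jaw":4.5},
    {"rx":0,"ry":-0.004,"rz":0,"x":-0.15,"y":0,"z":7.2,"jaw":4.5}
  ]
}}

```text
clock: 15.47
eef_pos: [654.1, -169.2, 8.6]
tool_rot: [-3.141, 0.002, -3.068]
force: [0.1, -0.3, -3.2]
width: 53.4
```

Request:
{"name": "arm_command", "arguments": {
  "plan": [
    {"rx":0,"ry":0,"rz":0,"x":0,"y":0,"z":0.08,"jaw":4.5},
    {"rx":0,"ry":0,"rz":0,"x":0,"y":0,"z":0.16,"jaw":4.5},
    {"rx":0,"ry":0,"rz":0,"x":0,"y":0,"z":0.2,"jaw":4.5},
    {"rx":0,"ry":0,"rz":0,"x":0,"y":0,"z":0.2,"jaw":4.5}
  ]
}}

```text
clock: 15.8
eef_pos: [654.8, -169.3, 7.8]
tool_rot: [-3.141, 0.003, -3.068]
force: [-2.1, -0.1, 4.9]
width: 53.2
```

Request:
{"name": "arm_command", "arguments": {
  "plan": [
    {"rx":0,"ry":0,"rz":0,"x":0.05,"y":0,"z":0,"jaw":6.3},
    {"rx":0,"ry":0,"rz":0,"x":0.05,"y":0,"z":0,"jaw":6.3},
    {"rx":0,"ry":0,"rz":0,"x":0.05,"y":0,"z":0,"jaw":6.3},
    {"rx":0,"ry":0,"rz":0,"x":0.05,"y":0,"z":0,"jaw":6.3},
    {"rx":0,"ry":0,"rz":0,"x":0.05,"y":0,"z":-1,"jaw":6.3},
    {"rx":0,"ry":0,"rz":0,"x":0.05,"y":0,"z":-4,"jaw":6.3},
    {"rx":0,"ry":0,"rz":0,"x":0.05,"y":0,"z":-8,"jaw":6.3},
    {"rx":0,"ry":0,"rz":0,"x":0.05,"y":0,"z":-11,"jaw":6.3},
    {"rx":0,"ry":0,"rz":0,"x":0.05,"y":0,"z":-11,"jaw":6.3}
  ]
}}

```text
clock: 16.55
eef_pos: [658.7, -168.8, 125.8]
tool_rot: [-3.139, 0.015, -3.069]
force: [1.0, -0.5, 0.2]
width: 63.0
```

```bash
python3 - <<'E'
from h import *
d=wr("w15")
im=cv2.cvtColor(d["frame"],cv2.COLOR_RGB2BGR)
box(d,im,653,-169,.073,130,210,8)
box(d,im,653,-169,.073,90,56,16)
cv2.imwrite("pics/w15.png",im)
go(453,-321,120,np.pi-1.18)
E
```

```text
shift cm [ 21.45 -13.66   0.08] rot [0.005 0.011 1.253] clk 16.6 pos [ 656.9 -169.1  122.7] rpy [-3.139  0.011 -3.069] F [ 0.4  0.4 -0.6] w 63.2
```

View pics/w15.png

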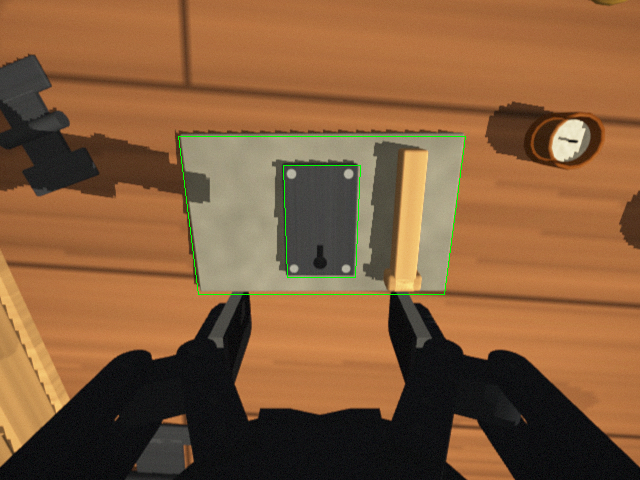

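Request:
{"name": "arm_command", "arguments": {
  "plan": [
    {"rx":0.005,"ry":0.011,"rz":0.12,"x":2,"y":-1.3,"z":0.1,"jaw":5.0},
    {"rx":0.005,"ry":0.011,"rz":0.24,"x":4.5,"y":-2.9,"z":0.1,"jaw":5.0},
    {"rx":0.005,"ry":0.011,"rz":0.36,"x":7,"y":-4.5,"z":0.1,"jaw":5.0},
    {"rx":0.005,"ry":0.011,"rz":0.48,"x":10,"y":-6.4,"z":0.1,"jaw":5.0},
    {"rx":0.005,"ry":0.011,"rz":0.6,"x":13,"y":-8.3,"z":0.1,"jaw":5.0},
    {"rx":0.005,"ry":0.011,"rz":0.72,"x":15.5,"y":-9.9,"z":0.1,"jaw":5.0},
    {"rx":0.005,"ry":0.011,"rz":0.84,"x":18,"y":-11.5,"z":0.1,"jaw":5.0},
    {"rx":0.005,"ry":0.011,"rz":0.96,"x":20,"y":-12.7,"z":0.1,"jaw":5.0},
    {"rx":0.005,"ry":0.011,"rz":1.08,"x":21.2,"y":-13.5,"z":0.1,"jaw":5.0},
    {"rx":0.005,"ry":0.011,"rz":1.2,"x":21.4,"y":-13.7,"z":0.1,"jaw":5.0}
  ]
}}

```text
clock: 17.43
eef_pos: [449.1, -323.9, 119.0]
tool_rot: [-3.137, -0.001, 2.004]
force: [-0.3, 0.0, -0.0]
width: 50.3
```

```bash
python3 - <<'E'
from h import *
get_image("side"); d=wr("w16")
im=cv2.cvtColor(d["frame"],cv2.COLOR_RGB2BGR)
box(d,im,453,-321,-1.18,66,18,18)
cv2.imwrite("pics/w16.png",im)
go(453,-321,50,np.pi-1.18)
E
```

```text
shift cm [0.07 0.15 6.94] rot [-0.002  0.     0.05 ] clk 17.53 pos [ 452.1 -322.2  119.4] rpy [-3.139  0.     2.012] F [ 0.3 -0.1 -0.7] w 49.9
```

View pics/w16.png

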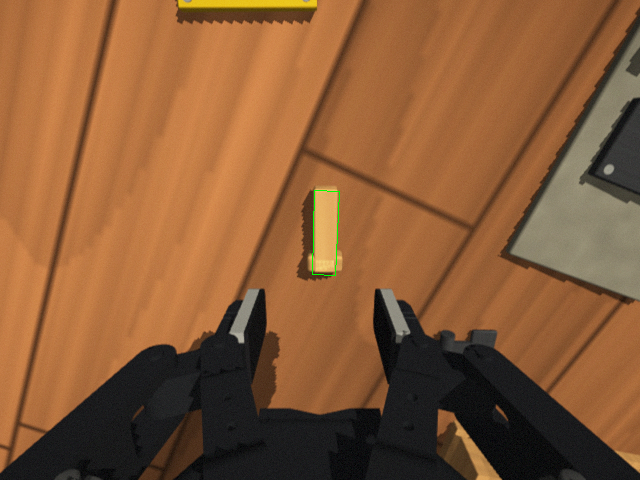

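Request:
{"name": "arm_command", "arguments": {
  "plan": [
    {"rx":-0.002,"ry":0,"rz":0.02,"x":0.1,"y":0.1,"z":4,"jaw":5.0},
    {"rx":-0.002,"ry":0,"rz":0.02,"x":0.1,"y":0.1,"z":8,"jaw":5.0},
    {"rx":-0.002,"ry":0,"rz":0.02,"x":0.1,"y":0.1,"z":10,"jaw":5.0},
    {"rx":-0.002,"ry":0,"rz":0.02,"x":0.1,"y":0.1,"z":11,"jaw":5.0},
    {"rx":-0.002,"ry":0,"rz":0.02,"x":0.1,"y":0.1,"z":11.5,"jaw":5.0},
    {"rx":-0.002,"ry":0,"rz":0.02,"x":0.1,"y":0.1,"z":11.6,"jaw":5.0},
    {"rx":-0.002,"ry":0,"rz":0.02,"x":0.1,"y":0.1,"z":11.6,"jaw":5.0},
    {"rx":-0.002,"ry":0,"rz":0.02,"x":0.1,"y":0.1,"z":11.6,"jaw":1.0},
    {"rx":-0.002,"ry":0,"rz":0.02,"x":0.1,"y":0.1,"z":11.6,"jaw":1.0},
    {"rx":-0.002,"ry":0,"rz":0.02,"x":0.1,"y":0.1,"z":11.6,"jaw":1.0}
  ]
}}

```text
clock: 18.37
eef_pos: [453.1, -321.6, 4.8]
tool_rot: [3.141, 0.002, 1.992]
force: [0.5, -0.3, 1.4]
width: 16.2
```

Request:
{"name": "arm_command", "arguments": {
  "plan": [
    {"rx":0,"ry":0,"rz":0,"x":0,"y":0,"z":0,"jaw":1.0},
    {"rx":0,"ry":0,"rz":0,"x":0,"y":0,"z":0,"jaw":1.0},
    {"rx":0,"ry":0,"rz":0,"x":0,"y":0,"z":-2,"jaw":1.0},
    {"rx":0,"ry":0,"rz":0,"x":0,"y":0,"z":-5,"jaw":1.0},
    {"rx":0,"ry":0,"rz":0,"x":0,"y":0,"z":-8,"jaw":1.0},
    {"rx":0,"ry":0,"rz":0,"x":0,"y":0,"z":-10,"jaw":1.0},
    {"rx":0,"ry":0,"rz":0,"x":0,"y":0,"z":-10,"jaw":1.0}
  ]
}}

```text
clock: 18.95
eef_pos: [455.4, -322.8, 109.1]
tool_rot: [3.136, 0.009, 1.992]
force: [-0.1, 0.6, 0.3]
width: 16.1
```

```bash
python3 - <<'E'
from h import *
d=wr("w17")
sl=np.array([653,-169]); a=.073
T=sl-66.5*np.array([-np.sin(a),np.cos(a)]); print(T)
go(T[0],T[1],100,np.pi+a)
E
```

```text
[ 657.85018954 -235.32288942]
shift cm [-0.37 22.14  0.79] rot [-1.000e-03  8.000e-03 -1.223e+00] clk 19.0 pos [ 454.2 -322.4  107. ] rpy [3.138 0.006 1.991] F [ 0.   0.1 -0.6] w 16.3
```

View pics/w17.png

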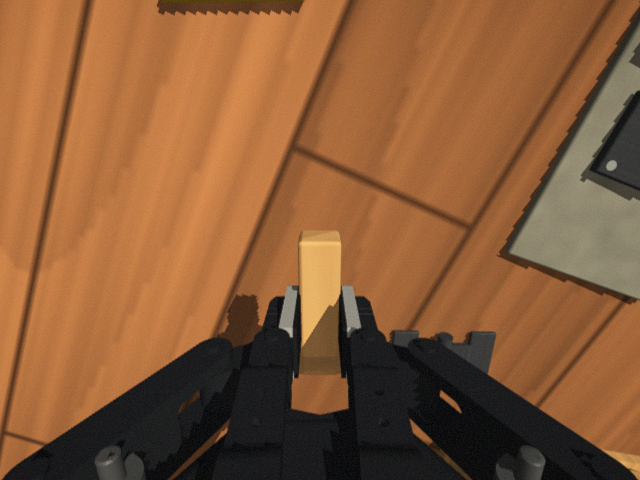

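Request:
{"name": "arm_command", "arguments": {
  "plan": [
    {"rx":0,"ry":0.008,"rz":-0.12,"x":0,"y":2,"z":0.7,"jaw":1.0},
    {"rx":0,"ry":0.008,"rz":-0.24,"x":-0.1,"y":4.5,"z":0.7,"jaw":1.0},
    {"rx":0,"ry":0.008,"rz":-0.36,"x":-0.1,"y":7,"z":0.7,"jaw":1.0},
    {"rx":0,"ry":0.008,"rz":-0.48,"x":-0.2,"y":10,"z":0.7,"jaw":1.0},
    {"rx":0,"ry":0.008,"rz":-0.6,"x":-0.3,"y":13,"z":0.7,"jaw":1.0},
    {"rx":0,"ry":0.008,"rz":-0.72,"x":-0.4,"y":16,"z":0.7,"jaw":1.0},
    {"rx":0,"ry":0.008,"rz":-0.84,"x":-0.4,"y":18.5,"z":0.7,"jaw":1.0},
    {"rx":0,"ry":0.008,"rz":-0.96,"x":-0.4,"y":20.5,"z":0.7,"jaw":1.0},
    {"rx":0,"ry":0.008,"rz":-1.08,"x":-0.4,"y":21.8,"z":0.7,"jaw":1.0},
    {"rx":0,"ry":0.008,"rz":-1.2,"x":-0.4,"y":22.1,"z":0.7,"jaw":1.0}
  ]
}}

```text
clock: 19.83
eef_pos: [659.3, -232.8, 99.0]
tool_rot: [3.139, -0.001, -3.083]
force: [0.7, 0.2, 0.2]
width: 16.1
```

```bash
python3 - <<'E'
from h import *
get_image("side"); d=wr("w18")
go(658,-235.5,100,np.pi+.073)
go(658,-235.5,11.5,np.pi+.073)
E
```

```text
shift cm [-0.06 -0.11 -0.13] rot [ 0.002 -0.003 -0.021] clk 19.93 pos [ 657.4 -234.4   98.7] rpy [ 3.14e+00 -3.00e-03 -3.09e+00] F [-0.1 -0.2 -0.1] w 16.4
shift cm [-0.08 -0.13  8.72] rot [ 0.002 -0.003 -0.021] clk 19.93 pos [ 657.4 -234.4   98.7] rpy [ 3.14e+00 -3.00e-03 -3.09e+00] F [-0.1 -0.2 -0.1] w 16.4
```

View pics/w18.png

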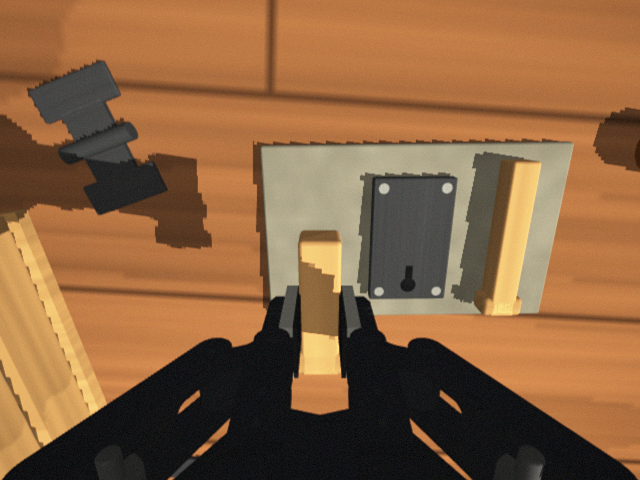

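Request:
{"name": "arm_command", "arguments": {
  "plan": [
    {"rx":0.002,"ry":-0.003,"rz":-0.021,"x":-0.1,"y":-0.13,"z":3,"jaw":1.0},
    {"rx":0.002,"ry":-0.003,"rz":-0.021,"x":-0.1,"y":-0.13,"z":6,"jaw":1.0},
    {"rx":0.002,"ry":-0.003,"rz":-0.021,"x":-0.1,"y":-0.13,"z":7.6,"jaw":1.0},
    {"rx":0.002,"ry":-0.003,"rz":-0.021,"x":-0.1,"y":-0.13,"z":8.2,"jaw":1.0},
    {"rx":0.002,"ry":-0.003,"rz":-0.021,"x":-0.1,"y":-0.13,"z":8.5,"jaw":1.0},
    {"rx":0.002,"ry":-0.003,"rz":-0.021,"x":-0.1,"y":-0.13,"z":8.65,"jaw":1.0},
    {"rx":0.002,"ry":-0.003,"rz":-0.021,"x":-0.1,"y":-0.13,"z":8.75,"jaw":1.0},
    {"rx":0.002,"ry":-0.003,"rz":-0.021,"x":-0.1,"y":-0.13,"z":8.75,"jaw":1.0}
  ]
}}

```text
clock: 20.6
eef_pos: [657.9, -236.0, 12.9]
tool_rot: [-3.141, -0.0, -3.071]
force: [-1.2, -0.9, 4.0]
width: 16.2
```

Request:
{"name": "arm_command", "arguments": {
  "plan": [
    {"rx":0,"ry":0,"rz":0,"x":0,"y":0,"z":0.08,"jaw":1.0},
    {"rx":0,"ry":0,"rz":0,"x":0,"y":0,"z":0.12,"jaw":1.0},
    {"rx":0,"ry":0,"rz":0,"x":0,"y":0,"z":0.15,"jaw":1.0}
  ]
}}

```text
clock: 20.85
eef_pos: [658.3, -236.5, 12.9]
tool_rot: [-3.14, 0.001, -3.073]
force: [-2.8, -0.8, 9.0]
width: 16.4
```

Request:
{"name": "arm_command", "arguments": {
  "plan": [
    {"rx":0,"ry":0,"rz":0,"x":0,"y":0,"z":0,"jaw":3.6},
    {"rx":0,"ry":0,"rz":0,"x":0,"y":0,"z":0,"jaw":3.6},
    {"rx":0,"ry":0,"rz":0,"x":0,"y":0,"z":0,"jaw":3.6},
    {"rx":0,"ry":0,"rz":0,"x":0,"y":0,"z":0,"jaw":3.6},
    {"rx":0,"ry":0,"rz":0,"x":0,"y":0,"z":-2,"jaw":3.6},
    {"rx":0,"ry":0,"rz":0,"x":0,"y":0,"z":-5,"jaw":3.6},
    {"rx":0,"ry":0,"rz":0,"x":0,"y":0,"z":-9,"jaw":3.6},
    {"rx":0,"ry":0,"rz":0,"x":0,"y":0,"z":-13,"jaw":3.6},
    {"rx":0,"ry":0,"rz":0,"x":0,"y":0,"z":-14,"jaw":3.6}
  ]
}}

```text
clock: 21.6
eef_pos: [661.9, -236.0, 159.8]
tool_rot: [-3.137, 0.011, -3.073]
force: [0.5, 0.2, 1.0]
width: 36.2
```

```bash
python3 - <<'E'
from h import *
d=wr("w19")
im=cv2.cvtColor(d["frame"],cv2.COLOR_RGB2BGR)
box(d,im,653,-169,.073,130,210,8)
box(d,im,653,-169,.073,90,56,16)
box(d,im,657.8,-235.3,.073,66,18,26)
box(d,im,648,-102.7,.073,110,18,26)
cv2.imwrite("pics/w19.png",im)
go(467,11,150,np.pi)
E
```

```text
shift cm [17.76 26.    0.64] rot [-0.004  0.011  0.068] clk 21.65 pos [ 661.9 -236.2  159.6] rpy [-3.137  0.011 -3.073] F [1.3 0.3 0.9] w 36.1
```

View pics/w19.png

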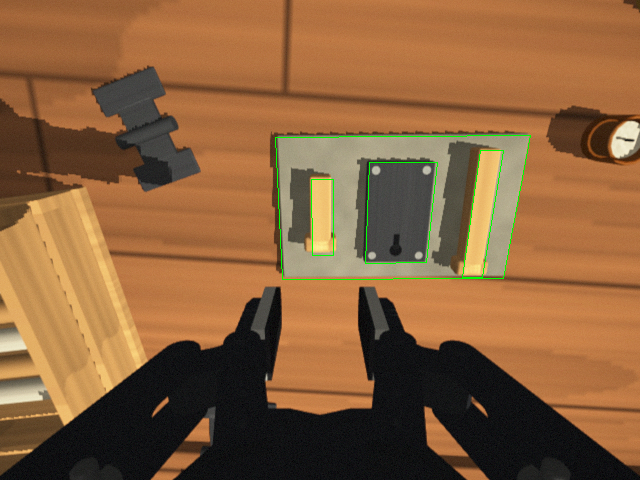

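Request:
{"name": "arm_command", "arguments": {
  "plan": [
    {"rx":-0.004,"ry":0.011,"rz":0,"x":2,"y":3,"z":0.6,"jaw":5.0},
    {"rx":-0.004,"ry":0.011,"rz":0,"x":4,"y":6,"z":0.6,"jaw":5.0},
    {"rx":-0.004,"ry":0.011,"rz":0,"x":6,"y":9,"z":0.6,"jaw":5.0},
    {"rx":-0.004,"ry":0.011,"rz":0,"x":8,"y":12,"z":0.6,"jaw":5.0},
    {"rx":-0.004,"ry":0.011,"rz":0,"x":10,"y":15,"z":0.6,"jaw":5.0},
    {"rx":-0.004,"ry":0.011,"rz":0,"x":12.5,"y":18.3,"z":0.6,"jaw":5.0},
    {"rx":-0.004,"ry":0.011,"rz":0,"x":15,"y":22,"z":0.6,"jaw":5.0},
    {"rx":-0.004,"ry":0.011,"rz":0,"x":17,"y":24.9,"z":0.6,"jaw":5.0},
    {"rx":-0.004,"ry":0.011,"rz":0,"x":17.8,"y":26,"z":0.6,"jaw":5.0},
    {"rx":-0.004,"ry":0.011,"rz":0,"x":17.8,"y":26,"z":0.6,"jaw":5.0}
  ]
}}

```text
clock: 22.48
eef_pos: [463.7, 14.2, 150.4]
tool_rot: [3.141, -0.002, -3.066]
force: [-0.5, -0.5, 0.1]
width: 49.9
```

```bash
python3 - <<'E'
from h import *
get_image("side"); d=wr("w20")
im=cv2.cvtColor(d["frame"],cv2.COLOR_RGB2BGR)
t=np.linspace(0,6.28,40)
for r,z in ((24,0),(9,80)): cv2.polylines(im,[pj(d,np.c_[467+r*np.cos(t),11+r*np.sin(t),z+0*t]).astype(int)],True,(0,255,0),1)
cv2.imwrite("pics/w20.png",im)
go(467,11,45,np.pi+.07)
E
```

```text
shift cm [-0.02  0.02 10.53] rot [-0.001 -0.    -0.001] clk 22.58 pos [466.8  10.9 150.3] rpy [-3.141 -0.    -3.072] F [ 0.5 -0.1 -0.3] w 49.9
```

View pics/w20.png

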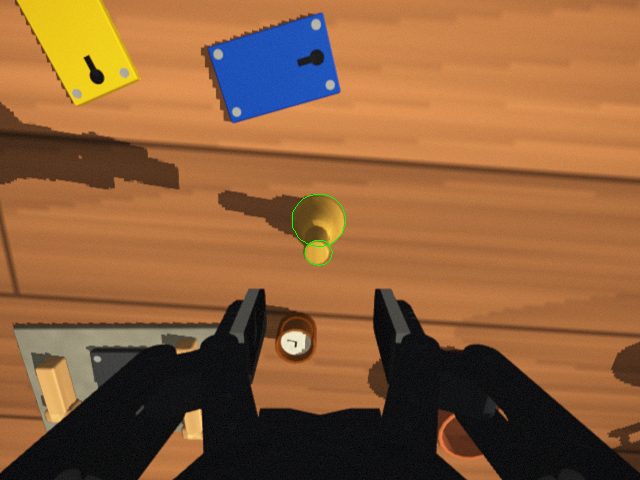

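Request:
{"name": "arm_command", "arguments": {
  "plan": [
    {"rx":0,"ry":0,"rz":0,"x":0,"y":0,"z":3,"jaw":5.0},
    {"rx":0,"ry":0,"rz":0,"x":0,"y":0,"z":6,"jaw":5.0},
    {"rx":0,"ry":0,"rz":0,"x":0,"y":0,"z":8.5,"jaw":5.0},
    {"rx":0,"ry":0,"rz":0,"x":0,"y":0,"z":9.8,"jaw":5.0},
    {"rx":0,"ry":0,"rz":0,"x":0,"y":0,"z":10.3,"jaw":5.0},
    {"rx":0,"ry":0,"rz":0,"x":0,"y":0,"z":10.4,"jaw":5.0},
    {"rx":0,"ry":0,"rz":0,"x":0,"y":0,"z":10.4,"jaw":5.0},
    {"rx":0,"ry":0,"rz":0,"x":0,"y":0,"z":10.4,"jaw":1.0},
    {"rx":0,"ry":0,"rz":0,"x":0,"y":0,"z":10.4,"jaw":1.0},
    {"rx":0,"ry":0,"rz":0,"x":0,"y":0,"z":10.4,"jaw":1.0}
  ]
}}

```text
clock: 23.42
eef_pos: [467.5, 10.5, 47.1]
tool_rot: [-3.14, 0.002, -3.073]
force: [1.2, -2.2, 3.8]
width: 16.3
```

Request:
{"name": "arm_command", "arguments": {
  "plan": [
    {"rx":0,"ry":0,"rz":0,"x":0,"y":0,"z":0,"jaw":1.0},
    {"rx":0,"ry":0,"rz":0,"x":0,"y":0,"z":0,"jaw":1.0},
    {"rx":0,"ry":0,"rz":0,"x":0,"y":0,"z":-1,"jaw":1.0},
    {"rx":0,"ry":0,"rz":0,"x":0,"y":0,"z":-3,"jaw":1.0},
    {"rx":0,"ry":0,"rz":0,"x":0,"y":0,"z":-5.5,"jaw":1.0},
    {"rx":0,"ry":0,"rz":0,"x":0,"y":0,"z":-7.5,"jaw":1.0},
    {"rx":0,"ry":0,"rz":0,"x":0,"y":0,"z":-8,"jaw":1.0},
    {"rx":0,"ry":0,"rz":0,"x":0,"y":0,"z":-8,"jaw":1.0}
  ]
}}

```text
clock: 24.08
eef_pos: [468.2, 10.4, 128.1]
tool_rot: [-3.14, 0.004, -3.073]
force: [0.1, -0.4, -2.3]
width: 16.5
```

```bash
python3 - <<'E'
from h import *
d=wr("w21")
go(652,-168.5,130,np.pi+.073)
E
```

```text
shift cm [-17.2  -19.08  -0.22] rot [-0.002  0.002 -0.005] clk 24.13 pos [467.4  10.1 127.1] rpy [-3.140e+00  2.000e-03 -3.073e+00] F [-1.4 -0.5 -3.2] w 16.3
```

View pics/w21.png

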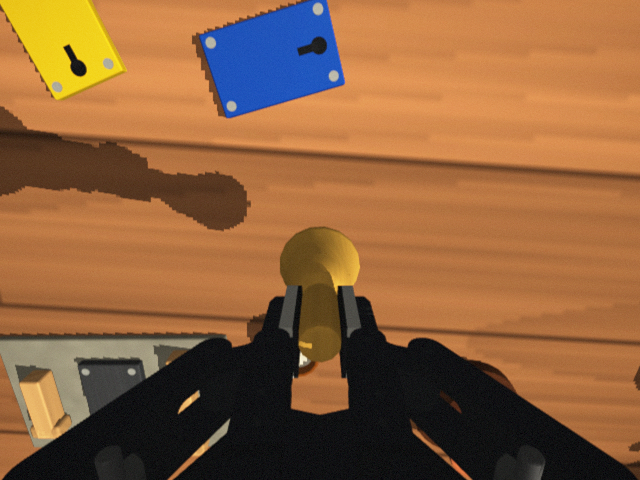

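Request:
{"name": "arm_command", "arguments": {
  "plan": [
    {"rx":-0.002,"ry":0.002,"rz":-0.005,"x":-2,"y":-2.2,"z":0,"jaw":1.0},
    {"rx":-0.002,"ry":0.002,"rz":-0.005,"x":-4,"y":-4.4,"z":0,"jaw":1.0},
    {"rx":-0.002,"ry":0.002,"rz":-0.005,"x":-6,"y":-6.6,"z":0,"jaw":1.0},
    {"rx":-0.002,"ry":0.002,"rz":-0.005,"x":-8,"y":-8.8,"z":0,"jaw":1.0},
    {"rx":-0.002,"ry":0.002,"rz":-0.005,"x":-10,"y":-11,"z":0,"jaw":1.0},
    {"rx":-0.002,"ry":0.002,"rz":-0.005,"x":-12,"y":-13.2,"z":0,"jaw":1.0},
    {"rx":-0.002,"ry":0.002,"rz":-0.005,"x":-14,"y":-15.5,"z":0,"jaw":1.0},
    {"rx":-0.002,"ry":0.002,"rz":-0.005,"x":-16,"y":-17.7,"z":0,"jaw":1.0},
    {"rx":-0.002,"ry":0.002,"rz":-0.005,"x":-17,"y":-18.8,"z":0,"jaw":1.0},
    {"rx":-0.002,"ry":0.002,"rz":-0.005,"x":-17.3,"y":-19.1,"z":0,"jaw":1.0}
  ]
}}

```text
clock: 24.97
eef_pos: [653.5, -172.2, 124.6]
tool_rot: [-3.14, -0.002, -3.073]
force: [0.4, 0.4, -2.7]
width: 16.3
```

```bash
python3 - <<'E'
from h import *
get_image("side");get_image("side"); d=wr("w22")
im=cv2.cvtColor(d["frame"],cv2.COLOR_RGB2BGR)
box(d,im,653,-169,.073,90,56,16)
cv2.imwrite("pics/w22.png",im)
go(653,-169,62.5,np.pi+.073)
E
```

```text
shift cm [-0.15 -0.17  6.34] rot [ 0.001 -0.003  0.001] clk 25.12 pos [ 651.6 -167.5  125.9] rpy [ 3.140e+00 -3.000e-03 -3.068e+00] F [-0.3  0.7 -2.3] w 16.6
```

View pics/w22.png

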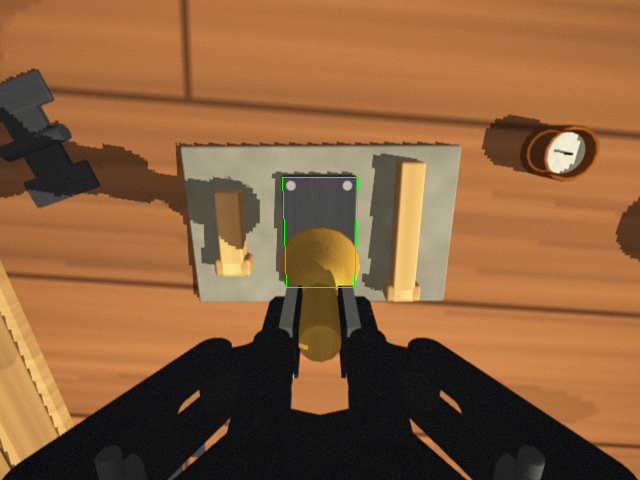

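Request:
{"name": "arm_command", "arguments": {
  "plan": [
    {"rx":0.001,"ry":-0.003,"rz":0.001,"x":-0.15,"y":-0.15,"z":1.5,"jaw":1.0},
    {"rx":0.001,"ry":-0.003,"rz":0.001,"x":-0.15,"y":-0.15,"z":3,"jaw":1.0},
    {"rx":0.001,"ry":-0.003,"rz":0.001,"x":-0.15,"y":-0.15,"z":4.5,"jaw":1.0},
    {"rx":0.001,"ry":-0.003,"rz":0.001,"x":-0.15,"y":-0.15,"z":5.5,"jaw":1.0},
    {"rx":0.001,"ry":-0.003,"rz":0.001,"x":-0.15,"y":-0.15,"z":6,"jaw":1.0},
    {"rx":0.001,"ry":-0.003,"rz":0.001,"x":-0.15,"y":-0.15,"z":6.2,"jaw":1.0},
    {"rx":0.001,"ry":-0.003,"rz":0.001,"x":-0.15,"y":-0.15,"z":6.3,"jaw":1.0},
    {"rx":0.001,"ry":-0.003,"rz":0.001,"x":-0.15,"y":-0.15,"z":6.3,"jaw":1.0}
  ]
}}

```text
clock: 25.78
eef_pos: [653.0, -168.5, 63.3]
tool_rot: [3.141, 0.0, -3.068]
force: [-0.1, 0.6, -3.1]
width: 16.3
```

Request:
{"name": "arm_command", "arguments": {
  "plan": [
    {"rx":0,"ry":0,"rz":0,"x":0,"y":0,"z":0.04,"jaw":1.0},
    {"rx":0,"ry":0,"rz":0,"x":0,"y":0,"z":0.08,"jaw":1.0},
    {"rx":0,"ry":0,"rz":0,"x":0,"y":0,"z":0.08,"jaw":1.0}
  ]
}}

```text
clock: 26.03
eef_pos: [653.5, -168.5, 63.2]
tool_rot: [-3.142, 0.001, -3.068]
force: [-1.3, -0.5, 3.1]
width: 16.6
```

Request:
{"name": "arm_command", "arguments": {
  "plan": [
    {"rx":0,"ry":0,"rz":0,"x":0,"y":0,"z":0,"jaw":4.5},
    {"rx":0,"ry":0,"rz":0,"x":0,"y":0,"z":0,"jaw":4.5},
    {"rx":0,"ry":0,"rz":0,"x":0,"y":0,"z":0,"jaw":4.5},
    {"rx":0,"ry":0,"rz":0,"x":0,"y":0,"z":0,"jaw":4.5},
    {"rx":0,"ry":0,"rz":0,"x":0,"y":0,"z":-1,"jaw":4.5},
    {"rx":0,"ry":0,"rz":0,"x":0,"y":0,"z":-3,"jaw":4.5},
    {"rx":0,"ry":0,"rz":0,"x":0,"y":0,"z":-6,"jaw":4.5},
    {"rx":0,"ry":0,"rz":0,"x":0,"y":0,"z":-9,"jaw":4.5},
    {"rx":0,"ry":0,"rz":0,"x":0,"y":0,"z":-12,"jaw":4.5},
    {"rx":0,"ry":0,"rz":0,"x":0,"y":0,"z":-12,"jaw":4.5}
  ]
}}

```text
clock: 26.87
eef_pos: [657.4, -167.9, 190.8]
tool_rot: [-3.14, 0.013, -3.069]
force: [1.0, 0.6, 0.4]
width: 44.9
```

```bash
cat > fin.py <<'E'
from h import *
import sys
n=sys.argv[1]; t=np.linspace(0,6.28,40)
for cam in ("wrist","side","scene"):
    d=get_image(cam); im=cv2.cvtColor(d["frame"],cv2.COLOR_RGB2BGR)
    if len(sys.argv)>2:
      box(d,im,653,-169,.073,130,210,8); box(d,im,653,-169,.073,90,56,16,(0,255,255)); box(d,im,657.8,-235.3,.073,66,18,26); box(d,im,648,-102.7,.073,110,18,26)
      for x,y,r,z in ((653,-169,24,16),(653,-169,9,96),(642,162,50,15),(642,162,31,57)): cv2.polylines(im,[pj(d,np.c_[x+r*np.cos(t),y+r*np.sin(t),z+0*t]).round().astype(int)],True,(0,255,0),1)
    cv2.imwrite(f"pics/{n}_{cam}.png",im)
go(653,-169,180,np.pi+.073)
E
python3 fin.py f1 o
```

```text
shift cm [ 0.03 -0.03  0.38] rot [-0.001  0.002  0.   ] clk 27.02 pos [ 653.3 -168.7  183.8] rpy [-3.141e+00  2.000e-03 -3.068e+00] F [-0.4  0.1 -0.9] w 45.1
```

View pics/f1_wrist.png

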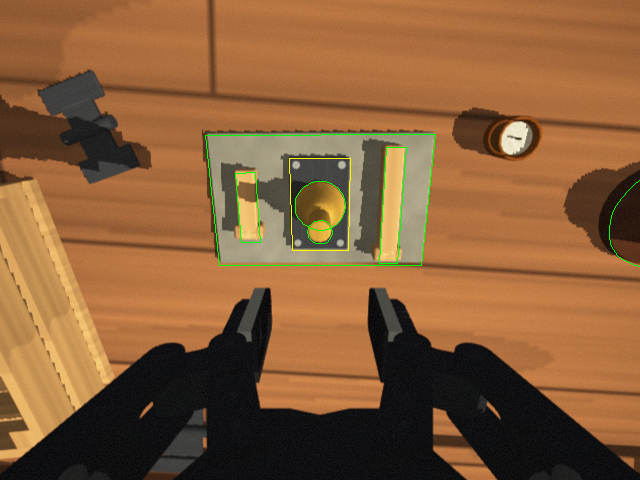

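View pics/f1_side.png

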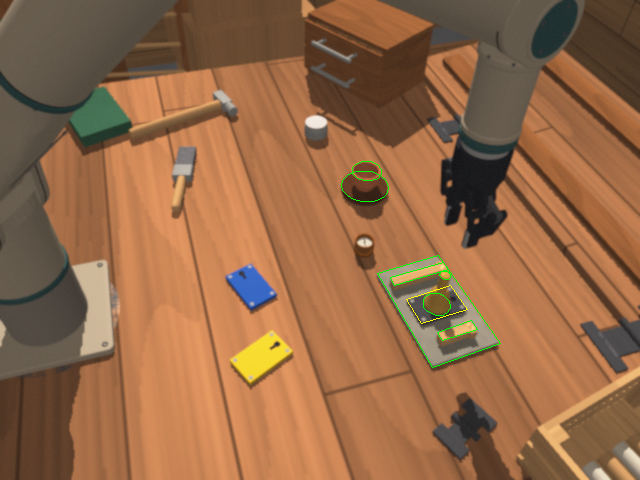

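View pics/f1_scene.png

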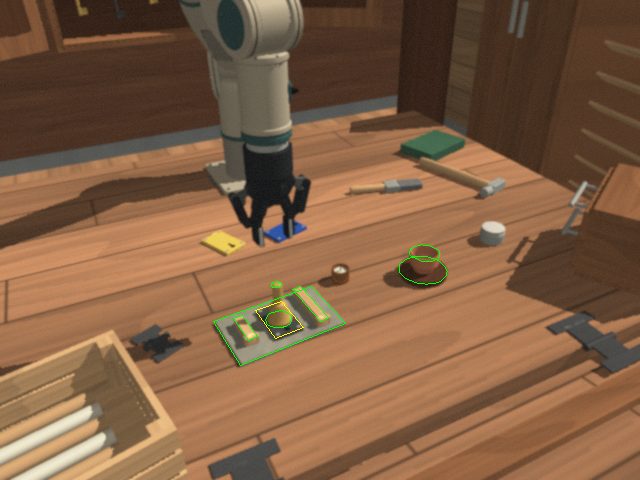

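```bash
python3 - <<'E'
from h import *
d=get_image("side"); crop(d,(340,150,500,370),"z",3)
s=ctrl.read_state(); print(s["clock"],s["force"],np.abs(s["qd"]).max())
ctrl.finish_job()
E
```

```text
27.0667 [-0.60377428 -0.27881695  0.17241041] 0.017804199664748426
the job is handed in; nothing more can be done
```

View pics/z.png

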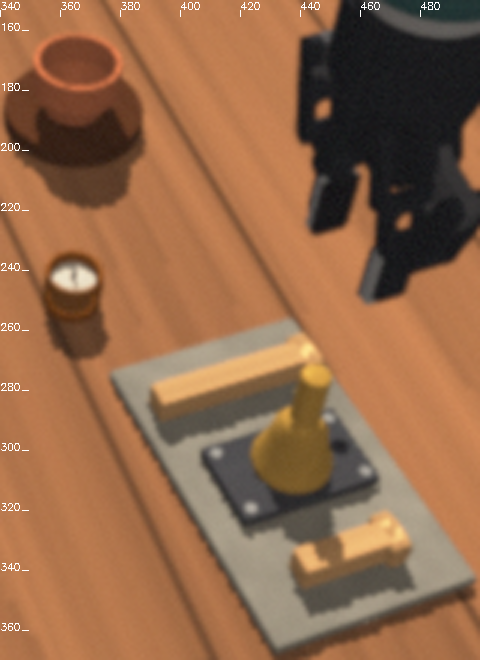

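I handed the job in at 27.1 s, with all five pieces placed. On the slate, the lock plate is in the middle with the bell standing on it. The long pin lies to its left and the short pin to its right, and the bowl stands on the wooden disc.

- **Last checks:** With the planned outlines drawn over the last pictures, the pieces on the slate agreed to about 2 mm in the wrist view and looked right by eye in the other two. The bowl was about 1–2 mm off centre in the wrist picture taken just after I released it. The bell and bowl stand upright, the tealight looks unmoved, and the gripper is open above the work, touching nothing.
- **Disagreement:** The side and scene cameras placed the same points about 3–7 mm apart. I mostly averaged the two, with small corrections from the wrist camera.
- **Forces:** The highest I saw was about 21 N, while setting the bowl down. The fingertips also pressed the bench with about 11 N when gripping the plate.

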